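Clear the belt jig and hold its spring slide at the mark

TASK

With the scraper block, wipe the four brass chips off the jig's bed plate into the black catch tray beside it while the slide is still home, without touching the chips with the gripper, and set the scraper back on its green mat. Then take the orange grip, pull the spring slide out until its white needle lies over the red mark, and keep holding it there so that a belt can be fitted: the program finishes while holding. Leave everything else on the bench where it is.

Things in the scene. Friction and masses are not known exactly. Their poses are not given: they have to be found in the camera images.
- jig: The belt-stretching jig, fixed to the bench. Origin on the bench surface under the middle of its bed plate; x runs along the slide, from the plate's free end (-x, towards the robot) to the spring housing (+x); y to its left, z up. Grey bed plate 250 mm (x) by 150 mm (y), flat, no rims, top 24 mm above the bench. Blue housing on it: x +75 to +125, y -50 to +50 mm, top 60 mm above the bench.
- tray (a point): Middle of the floor of the jig's black open catch tray, 4 mm above the bench, at x = -30, y = +132 mm in the jig's frame (same axes). The tray adjoins the plate's left (+y) long edge: 190 mm along x, 115 mm along y, outer walls 4 mm thick and 20 mm high. No wall on the plate's side: the plate's edge drops 20 mm to the tray's floor.
- slide (a joint): Travel in m of the spring slide out of its housing along the jig's -x: 0 fully home, 0.1 at its end stop. The spring pulls it home with about 4 N when home, 80 N/m more as it comes out (about 10 N at 75 mm); let go, it runs home by itself.
- slide_grip (a point): Where to take the slide: in the middle of the orange upright grip fin, 82 mm above the bench (axes as the jig's). The fin is 14 mm thick along the jig's x, 44 mm wide along y, from 35 to 100 mm above the bench. Home, it lies at x = +30 mm, y = 0 in the jig's frame. The steel rod from it to the housing is 12 mm thick, its top 50 mm above the bench.
- needle (a point): Middle of the slide's white needle, a thin 4 mm bar along the jig's y, 130 mm long, right below the fin's middle (same x and y as slide_grip), 34 mm above the bench. It shows the slide's position against the red mark.
- mark: The red mark: a flat painted stripe across the bed plate, 12 mm wide along the jig's x and 150 mm long, no thickness to speak of. Origin at its middle on the plate's top, 24 mm above the bench; axes as the jig's. It lies 40 to 75 mm towards the jig's -x from the needle's home position.
- scraper_grip (a point): Wooden scraper block, upright; the point is mid-rib, 50 mm above its flat underside (53 mm above the bench on its mat). Foot 122 mm (its x) by 36 mm (y), 25 mm high, steel edge round the bottom; above it the light grip rib, 80 mm (x) by 22 mm thick (y), top 71 mm above the underside. About 0.2 kg. Pinch the rib across its 22 mm; sweep with a long side leading.
- mat: Green mat on the bench, fixed, 160 mm (its x) by 120 mm (y), 3 mm thick, on which the scraper stands at the start, within 10 mm of its middle and about parallel to it. Origin at the centre of its underside.
- chip0_center (a point): Loose brass chip, L-shaped, 20 x 12 x 9 mm, about 12 g, lying flat on the bed plate in front of the home slide, between x = -100 and -18 mm, y = -35 to +60 mm in the jig's frame. The point is half-way up it.
- chip1_center (a point): Loose brass chip, L-shaped, 20 x 12 x 9 mm, about 12 g, lying flat on the bed plate in front of the home slide, between x = -100 and -18 mm, y = -35 to +60 mm in the jig's frame. The point is half-way up it.
- chip2_center (a point): Loose brass chip, L-shaped, 20 x 12 x 9 mm, about 12 g, lying flat on the bed plate in front of the home slide, between x = -100 and -18 mm, y = -35 to +60 mm in the jig's frame. The point is half-way up it.
- chip3_center (a point): Loose brass chip, L-shaped, 20 x 12 x 9 mm, about 12 g, lying flat on the bed plate in front of the home slide, between x = -100 and -18 mm, y = -35 to +60 mm in the jig's frame. The point is half-way up it.
- screwdriver: Bystander: a screwdriver lying on the bench beyond the jig, its origin on the bench under it.
- wrench: Bystander: an open-ended steel wrench lying on the bench to the right of the robot.
- spray: Bystander: white bottle with a blue cap, 64 mm diameter, 170 mm tall, far left. Origin at the centre of its underside.
- jar: Bystander: glass jar with a black cap, 66 mm diameter, 85 mm tall, far right. Origin at the centre of its underside.
- roller: Bystander: a vacuum-cleaner brush roller, 274 mm long (its own x), 34 mm square ends, on the bench at the left. Origin under its middle.
- pulley: Bystander: aluminium belt pulley, 52 mm diameter, 30 mm tall, flat on the bench beyond the jig. Origin at the centre of its underside.
- partsbin: Bystander: open yellow plastic bin 140 x 100 x 55 mm, far right. Origin at the centre of its underside.
Things that resemble listed ones, but are neither listed nor needed, are in the scene too. Of the things like the part that bears scraper_grip, leave any that is pink; of the rest the larger one is meant.

How it is judged:
By the outcome, as a careful person would: the job done as asked, in the order asked, and still so for the second after the job is handed in, while the arm keeps its last pose, push and grip.
It also fails if it takes over 62 s, if anything falls off the work surface, if the arm or the gripper's body presses on something with over 40 N, if the wrist force passes 120 N, or if a joint passes its speed limit or range.

ROBOT

A 6-joint arm with a two-finger parallel gripper is mounted at the origin on the work surface. World frame = base frame: x ahead of the robot, y to its left, z up, the work surface at z = 0. Lengths are in m, angles in rad, forces in N, time in s.
With the tool pointing down it reaches from about 0.3 to 0.75 m from the base axis. Payload 8.5 kg.
Tool frame: the origin (TCP) lies midway between the tips of the shut fingers; the grasp point (between the pads) lies 19 mm behind it; z points along the fingers, y is the direction in which the jaws open and shut (so a half turn about z gives the same grasp; the last joint's range is limited). The gripper opens to 88 mm and grips with 3 to 60 N. Pads are 18 mm wide; open, the fingers measure 123 mm over their backs; the gripper's body (75 mm by 187 mm) begins 45 mm behind the grasp point.
Start: joints at [-1.353, 0.381, 1.297, -0, 1.464, -0.215], TCP at [0.231, -0.499, 0.204] pointing down, gripper open.
Joint ranges: [-3.11, 3.11], [-0.89, 2.33], [0.22, 2.48], [-1.42, 4.56], [0.17, 2.85], [-2.88, 2.88]. Speed limits (rad/s): [2.39, 2.39, 3.14, 3.14, 3.14, 3.14].

INTERFACE

Orientations are given as a unit quaternion [x, y, z, w].
In Python, from cell import status, imaging, env gives the robot as it stands.
- The arm moves only by the tool jog_arm, never from a script. Its argument "motion" is a list of rows, each an object with "fingers": the opening in per cent of the stroke, from 0 (shut) to 100 (fully open); "slide": the shift along the tool's x, y, z in cm, a list of three; "twist": the turn, a rotation vector about the tool's x, y, z in degrees, a list of three. A call has 1 to 12 rows; each row is the pose to reach, as a shift and turn from the pose measured when the call began, along the tool's axes at that moment; what a row does not reach only later rows make up. A row lasts 1/12 s, in which the tool goes at most 41.7 mm and 7.16 degrees, less where a joint would pass 70% of its speed; a pose out of reach is approached as far as the arm can. A call with a gripper value outside its range is refused whole. The fingers move at their own pace and stop on an object; "squeeze" is the grip in N (left out, the last holds). Time passes only in rows, so rows that repeat a pose let the fingers close. It gives the time, the measured TCP pose, the force and the opening at its end, in the units of the state.
- status.state(): the state, without advancing time (a new reading comes with each control period).
- imaging.snapshot(name): name is "side" or "top" or "wrist"; returns a dict with "img" (480x640x3 uint8, blue, green, red), "depth" (480x640 float32, m along the optical axis (not along the pixel's ray), 0 where there is no reading), "intrinsics" (3x3 intrinsics, pixels), "camera_from_world" (4x4, takes a point from world to camera coordinates). Camera axes: x right, y down, z forward; pixel columns grow to the right and rows downward; lengths in m; the calibration is good to about 2 mm. A picture is of the moment at which its call begins.
- env.job_done(): hands the job in, once; it reports no verdict.
The state is a dict: "clock": time; "joint_positions": joint angles; "dq": joint speeds; "tau": joint torques, N m; "ee_pos": TCP position; "tcp_rot": TCP orientation; "wrist_force": force on the tool from outside, world axes, zero at the start; "moment": the same for the moment, N m; "opening": opening from 0.0 (shut) to 1.0 (fully open).
Only numpy, scipy, OpenCV 4.12 (cv2) and the standard library are available. Lean on these libraries where they do the work, as an engineer would, in place of code of your own. Each camera call takes 0.05 s, during which the arm holds its last target.

## Working session

There is one attempt and no reset: what is moved stays moved. The work goes in short steps, Python scripts to look and compute and a tool call to move; the robot and the scene stay as the last step left them, time stands still between calls to the robot, and variables do not carry over. Pictures are saved under pics/ and viewed, and the job is handed in when it is done.

Besides the shell and the picture viewer there is one more tool, called after "Emit:" as name([rows], argument=value, ...), one row to a line, values as JSON. jog_arm: Moves the arm, as the interface text tells. Its arguments: {"type":"object","properties":{"motion":{"type":"array"},"squeeze":{"type":"number"}},"required":["motion"]}

```bash
ls; mkdir -p pics
cat > h.py <<'E'
import numpy as np, cv2, pickle
from scipy.spatial.transform import Rotation as R
def snap(name,tag):
    from cell import imaging
    s=imaging.snapshot(name); cv2.imwrite(f'pics/{tag}.png',s['img']); pickle.dump(s,open(f'pics/{tag}.pkl','wb')); return s
def load(tag): return pickle.load(open(f'pics/{tag}.pkl','rb'))
def ray(s,u,v):
    K=s['intrinsics'];T=s['camera_from_world'];Rm=T[:3,:3];o=-Rm.T@T[:3,3]
    d=Rm.T@np.linalg.inv(K)@np.array([u,v,1.]);return o,d
def onz(s,u,v,z):
    o,d=ray(s,u,v);return o+d*(z-o[2])/d[2]
def dep(s,u,v):
    o,d=ray(s,u,v);return o+d*s['depth'][int(v),int(u)]
def proj(s,p):
    T=s['camera_from_world'];c=T[:3,:3]@np.asarray(p)+T[:3,3];q=s['intrinsics']@c;return q[:2]/q[2]
E
python3 - <<'E'
from h import *
from cell import status
for n in ['side','top','wrist']:
    s=snap(n,n+'0'); print(n,ray(s,320,240),s['intrinsics'][0,0])
print(status.state())
E
```

```text
pics
side (array([-0.31854341, -0.81271335,  0.90072883]), array([ 0.59134751,  0.57040096, -0.57013481])) 571.0063235559404
top (array([ 0.40703354, -0.02094243,  1.23250563]), array([ 0.11961402,  0.02438925, -0.99253235])) 505.5013356497488
wrist (array([ 0.30047709, -0.46751049,  0.38428184]), array([-0.27011497, -0.10699739, -0.95697948])) 429.14966292924225
{'clock': 0.15, 'joint_positions': array([-1.35329087e+00,  3.81054061e-01,  1.29799518e+00,  2.56602945e-05,
        1.46357165e+00, -2.15286588e-01]), 'dq': array([-0.00217318, -0.00176326, -0.00139325, -0.00066839,  0.00160641,
       -0.00029728]), 'tau': array([ 2.02783318e-03, -4.38082480e+01, -2.24614978e+01,  7.13316444e-02,
        3.43550043e-02, -8.98039957e-05]), 'ee_pos': array([ 0.23063597, -0.49906107,  0.20370359]), 'tcp_rot': array([ 9.76677771e-01,  2.14709725e-01,  1.21853703e-05, -5.14129211e-04]), 'wrist_force': array([-8.16340868e-01,  5.21379358e-01,  5.39316256e-04]), 'moment': array([-0.03595685, -0.07730078,  0.02873059]), 'opening': 0.9979478865448668}
```

View pics/top0.png

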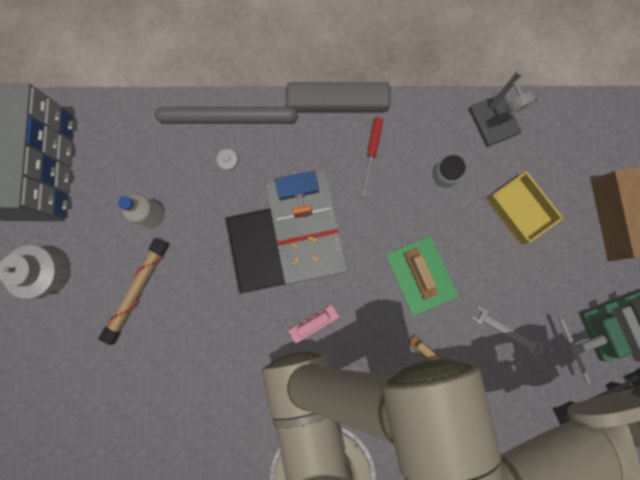

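View pics/side0.png

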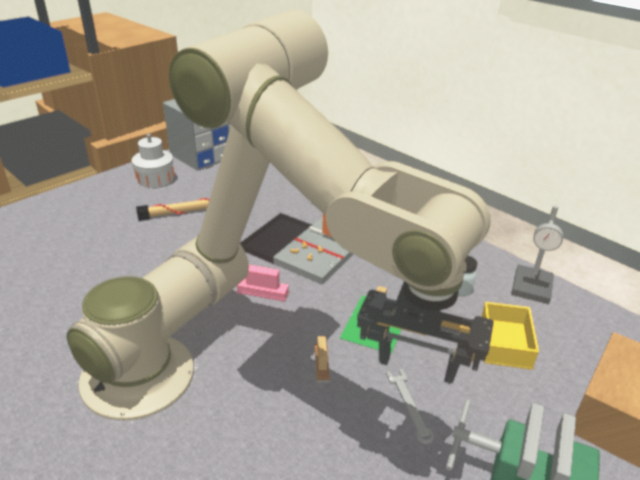

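View pics/wrist0.png

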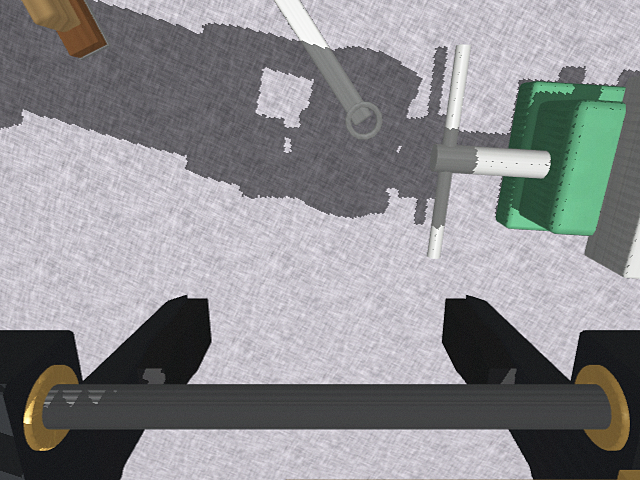

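Lookalikes in the top view: a pink block at (314,323), a wooden block on the green mat at (421,273), and a smaller wooden block off the mat at (424,348). The one on the mat fits the description: wooden, larger, standing on green. I'll check it in a close crop and measure.

Run:
```python
from h import *
s=load('top0'); im=s['img']
a=cv2.resize(im[160:300,220:350],None,fx=4,fy=4,interpolation=cv2.INTER_CUBIC)
b=cv2.resize(im[230:370,380:470],None,fx=4,fy=4,interpolation=cv2.INTER_CUBIC)
c=np.hstack([a[:560,:],b[:560,:270]]);cv2.imwrite('pics/crop0.png',c);print(c.shape)
hsv=cv2.cvtColor(im,cv2.COLOR_BGR2HSV)
def comps(m,n,z,mina=20):
    k,l,st,ce=cv2.connectedComponentsWithStats(m.astype(np.uint8))
    for i in range(1,k):
        if st[i,4]<mina: continue
        pts=np.argwhere(l==i)[:,::-1].astype(float)
        W=np.array([onz(s,u,v,z)[:2] for u,v in pts])
        r=cv2.minAreaRect((W*1000).astype(np.float32))
        print(n,ce[i].round(1),st[i,4],'rect mm',np.round(r[0],1),np.round(r[1],1),round(r[2],1),'centroid',(W.mean(0)*1000).round(1))
H,S,V=[hsv[...,i].astype(int) for i in range(3)]
roi=np.zeros(H.shape,bool);roi[150:320,220:470]=1
comps(roi&(H>45)&(H<80)&(S>100),'green',.003)
comps(roi&((H<4)|(H>174))&(S>140),'red',.024)
comps(roi&(H>4)&(H<22)&(S>120),'orange/wood',.05,8)
comps(roi&(H>20)&(H<26)&(S>100),'chip?',.028,4)
comps(roi&(H>105)&(H<125)&(S>120),'blue',.06)
comps(roi&(V<50),'black',.02,200)
```

```text
(560, 790, 3)
green [422.8 276.1] 1828 rect mm [ 471.8 -237.2] [154.2 112.9] 23.3 centroid [ 469.4 -239.9]
red [371.7 152.2] 37 rect mm [ 769.9 -115.5] [17.1 12.7] 89.8 centroid [ 770.7 -116. ]
red [324.  233.2] 64 rect mm [568.8   1.2] [ 6.1 63.9] 12.6 centroid [569.3  -0.8]
red [292.3 239.8] 79 rect mm [552.6  74.9] [ 6.6 72. ] 13.0 centroid [552.6  75.6]
orange/wood [301.8 210.6] 146 rect mm [619.4  52.5] [20.8 41.5] 11.8 centroid [619.5  52.1]
orange/wood [311.1 237.1] 21 rect mm [555.9  28.3] [21.   6.4] 82.2 centroid [556.3  29.2]
orange/wood [412.3 253.4] 37 rect mm [ 519.2 -206.9] [10.4 25.3] 21.0 centroid [ 519.6 -208.1]
orange/wood [428.  292.3] 67 rect mm [ 436.1 -242.4] [28.5 27.6] 24.3 centroid [ 429.6 -243.2]
blue [296.2 184.2] 591 rect mm [681.4  65. ] [44.8 91.6] 12.8 centroid [681.3  65.8]
black [452.7 166.1] 282 rect mm [ 734.7 -312.2] [49.9 56.5] 43.7 centroid [ 737.4 -313.5]
```

View pics/crop0.png

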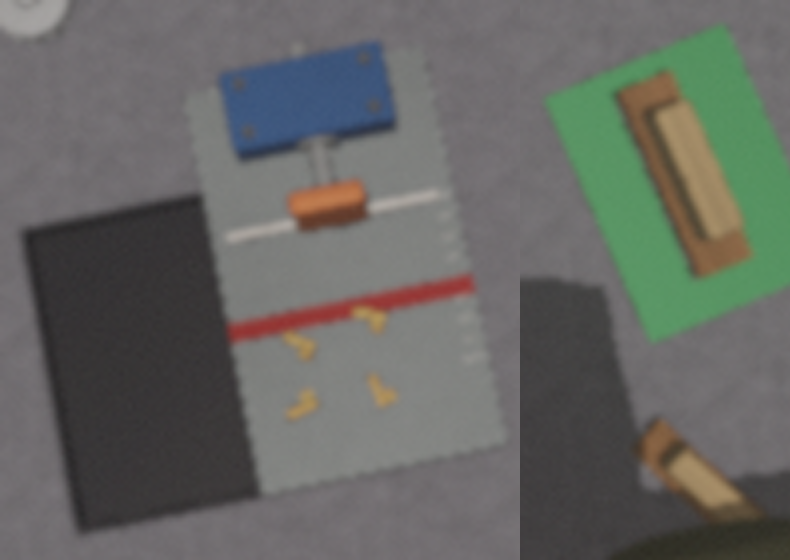

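The crop shows the block on the mat is the large wooden scraper; the off-mat one, lower right, is smaller. There are four chips on the plate, two of them touching or near the red mark. Next I'll compute the frames.

Run:
```python
from h import *
s=load('top0')
J=lambda x,y:(x/4+220-.4,y/4+160-.4); B=lambda x,y:((x-520)/4+380-.4,y/4+230-.4)
def P(n,pts,f,z):
    W=np.array([onz(s,*f(*p),z)*1000 for p in pts])[:,:2];print(n,W.round(1).tolist(),'mean',W.mean(0).round(1));return W
c=P('plate',[(187,93),(430,47),(507,440),(258,495)],J,.024)
print('sides',np.linalg.norm(c-np.roll(c,-1,0),axis=1).round(),'dirs',[np.degrees(np.arctan2(*(d[::-1]))).round(1) for d in np.roll(c,-1,0)-c])
n=P('needle',[(228,238),(440,193)],J,.034); d=n[0]-n[1];print(np.linalg.norm(d),np.degrees(np.arctan2(d[1],d[0]))-90)
n=P('mark',[(230,332),(474,284)],J,.024); d=n[0]-n[1];print(np.linalg.norm(d),np.degrees(np.arctan2(d[1],d[0]))-90)
P('fin top',[(290,194),(365,182),(366,198),(290,210)],J,.100)
h=P('housing top',[(220,75),(380,42),(395,125),(238,155)],J,.06)
P('chips',[(300,345),(372,318),(302,404),(380,391)],J,.033)
t=P('tray rim',[(24,233),(80,530)],J,.02); d=t[0]-t[1];print(np.linalg.norm(d),np.degrees(np.arctan2(d[1],d[0])))
for n,p,z in [('rib',[(655,107),(690,97),(745,230),(708,240)],.074),('foot',[(617,92),(670,72),(750,255),(697,278)],.028),('mat',[(547,98),(726,25),(655,340)],.003)]:
    w=P(n,p,B,z);d=w-np.roll(w,1,0);print(np.linalg.norm(d,axis=1).round(),np.degrees(np.arctan2(d[:,1],d[:,0])).round(1))
for uv in [J(150,350),J(300,290),J(300,80),J(325,190),B(697,170),B(620,250)]: print('depth',(dep(s,*uv)*1000).round(1))
```

```text
plate [[692.7, 141.7], [722.1, -6.9], [481.9, -54.9], [447.8, 93.5]] mean [586.1  43.3]
sides [151. 245. 152. 250.] dirs [np.float64(-78.8), np.float64(-168.7), np.float64(103.0), np.float64(11.1)]
needle [[601.4, 113.5], [629.6, -13.8]] mean [615.5  49.8]
130.3916499702262 12.488771508768409
mark [[545.6, 112.2], [575.8, -34.7]] mean [560.7  38.8]
149.9829901152658 11.630445554861595
fin top [[616.3, 71.2], [623.4, 28.5], [614.2, 27.9], [607.0, 71.1]] mean [615.2  49.7]
housing top [[695.2, 117.4], [715.7, 22.4], [665.4, 13.0], [646.9, 105.7]] mean [680.8  64.6]
chips [[537.1, 69.1], [553.6, 26.3], [501.7, 67.4], [509.9, 21.0]] mean [525.6  45.9]
tray rim [[606.0, 240.0], [426.0, 200.3]] mean [516.  220.2]
184.31307146554465 12.440740872457253
rib [[510.5, -206.5], [516.4, -226.5], [441.0, -256.5], [435.1, -235.5]] mean [ 475.8 -231.2]
[81. 21. 81. 22.] [  21.   -73.5 -158.4  105.6]
foot [[523.4, -191.5], [535.7, -223.0], [427.7, -268.5], [413.9, -237.2]] mean [ 475.2 -230.1]
[119.  34. 117.  34.] [  22.7  -68.8 -157.2  113.8]
mat [[521.8, -152.6], [567.4, -261.6], [376.9, -216.2]] mean [ 488.7 -210.1]
[158. 118. 196.] [ 23.7 -67.3 166.6]
depth [536.6 163.7   2.1]
depth [571.7  70.5  22.1]
depth [692.6  69.8  59. ]
depth [618.8  51.3  99.6]
depth [ 474.7 -229.8   74.4]
depth [ 430.3 -196.1    1.2]
```

```bash
cat >> h.py <<'E'
YJ=np.radians(12.2); O=np.array([.586,.0433])
ex=np.array([np.cos(YJ),np.sin(YJ)]); ey=np.array([-np.sin(YJ),np.cos(YJ)])
def jig(x,y): return O+ex*x/1000+ey*y/1000
def tojig(p): d=(np.asarray(p)[:2]-O)*1000; return np.array([d@ex,d@ey])
def rel(p,yaw,base=None):
    "cm shift and deg twist from the current (or base) pose to TCP p, tool down, tool x at yaw deg"
    from cell import status
    st=status.state(); p0,q0=(st['ee_pos'],R.from_quat(st['tcp_rot'])) if base is None else base
    y=np.radians(yaw); Rt=R.from_matrix(np.array([[np.cos(y),np.sin(y),0],[np.sin(y),-np.cos(y),0],[0,0,-1]]).T) if 0 else R.from_matrix(np.column_stack([[np.cos(y),np.sin(y),0],[np.sin(y),-np.cos(y),0],[0,0,-1]]))
    return (q0.inv().apply(np.asarray(p)-p0)*100).round(2),np.degrees((q0.inv()*Rt).as_rotvec()).round(2)
def show():
    from cell import status
    st=status.state(); q=R.from_quat(st['tcp_rot']).as_matrix()
    print('t',round(st['clock'],2),'p',(st['ee_pos']*1000).round(1),'yaw',np.degrees(np.arctan2(q[1,0],q[0,0])).round(2),'z',q[:,2].round(3),'F',st['wrist_force'].round(1),'op',round(st['opening']*88,1),'jig',tojig(st['ee_pos']).round(1))
E
python3 -c "
from h import *
show(); print(rel([.475,-.2305,.15],22.3))"
```

```text
t 0.15 p [ 230.6 -499.1  203.7] yaw 24.8 z [-0.     0.001 -1.   ] F [-0.8  0.5  0. ] op 87.8 jig [-462. -455.]
(array([ 33.45, -14.13,   5.39]), array([-0.06, -0.01,  2.5 ]))
```

Emit:
jog_arm([
  {"fingers":100,"slide":[3,-1.2,0],"twist":[0,0,0]},
  {"fingers":100,"slide":[6,-2.5,0],"twist":[0,0,0]},
  {"fingers":100,"slide":[9.5,-4,0],"twist":[0,0,0]},
  {"fingers":100,"slide":[13,-5.5,0],"twist":[0,0,0.5]},
  {"fingers":100,"slide":[16.5,-7,0.5],"twist":[0,0,1]},
  {"fingers":100,"slide":[20,-8.5,1],"twist":[0,0,1.5]},
  {"fingers":100,"slide":[23.5,-10,1.5],"twist":[0,0,2]},
  {"fingers":100,"slide":[27,-11.5,2],"twist":[0,0,2.5]},
  {"fingers":100,"slide":[30,-12.8,2.3],"twist":[0,0,2.5]},
  {"fingers":100,"slide":[32.2,-13.6,2.5],"twist":[0,0,2.5]},
  {"fingers":100,"slide":[33.45,-14.1,2.5],"twist":[0,0,2.5]},
  {"fingers":100,"slide":[33.45,-14.1,2.5],"twist":[0,0,2.5]},
])

```text
clock: 1.15
ee_pos: [0.4764, -0.2287, 0.1785]
tcp_rot: [0.981, 0.195, -0.0, -0.001]
wrist_force: [0.1, 0.4, 0.0]
opening: 1.001
```

Run:
```python
from h import *
show(); snap('wrist','w1'); snap('top','top1')
```

```text
t 1.15 p [ 476.4 -228.7  178.5] yaw 22.48 z [-0.001  0.002 -1.   ] F [0.1 0.4 0. ] op 88.1 jig [-164.6 -242.7]
```

View pics/w1.png

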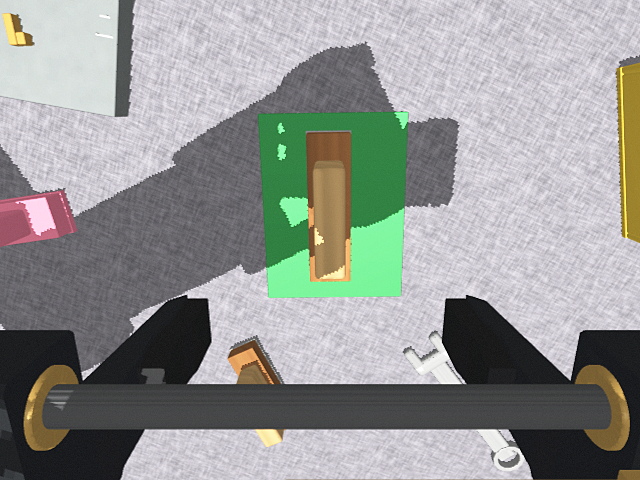

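View pics/top1.png

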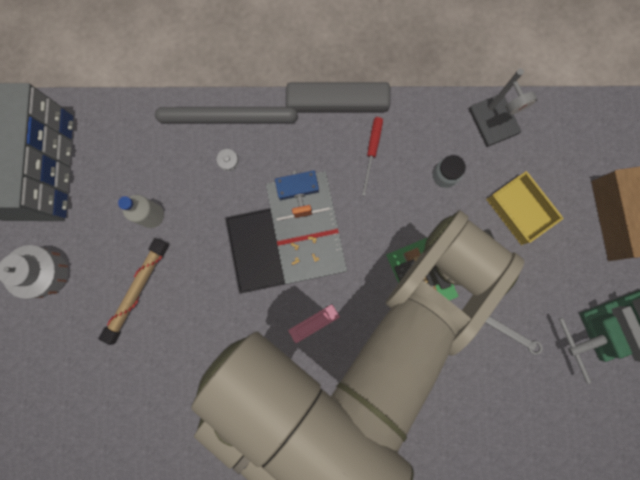

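The wrist view shows the big scraper on the mat, with the rib's far end at about (314..344,162) and the near end at about (315..345,278). The small wooden lookalike is at (257,390). I'll cast rays to measure it.

Run:
```python
from h import *
s=load('w1')
for n,pts,z in [('rib',[(314,161),(345,161),(346,279),(311,279)],.074),('foot',[(307,131),(351,131),(350,282),(310,282)],.028),('mat',[(259,113),(408,113),(402,296),(268,297)],.003)]:
    w=np.array([onz(s,*p,z)*1000 for p in pts])[:,:2];d=w-np.roll(w,1,0)
    print(n,w.round(1).tolist(),w.mean(0).round(1),np.linalg.norm(d,axis=1).round(1),np.degrees(np.arctan2(d[:,1],d[:,0])).round(1))
print(dep(s,330,220))
print(rel([.475,-.230,.036],21.8))
cv2.imwrite('pics/w1c.png',cv2.resize(s['img'][100:310,240:420],None,fx=2.8,fy=2.8))
```

```text
rib [[514.4, -204.4], [522.2, -223.2], [445.8, -256.7], [436.3, -233.6]] [ 479.7 -229.5] [83.4 20.4 83.4 25. ] [  20.5  -67.5 -156.3  112.5]
foot [[527.7, -191.9], [540.2, -222.3], [428.3, -270.0], [415.5, -239.3]] [ 477.9 -230.9] [121.7  32.9 121.7  33.3] [  22.9  -67.5 -157.   112.5]
mat [[524.5, -150.9], [569.7, -260.4], [424.7, -324.0], [377.4, -212.6]] [ 474.1 -237. ] [159.4 118.5 158.4 121.1] [  22.8  -67.5 -156.3  113. ]
[ 0.4815955  -0.2294414   0.07421929]
(array([ 0.03, -0.05, 14.27]), array([-0.07,  0.02,  0.55]))
```

View pics/w1c.png

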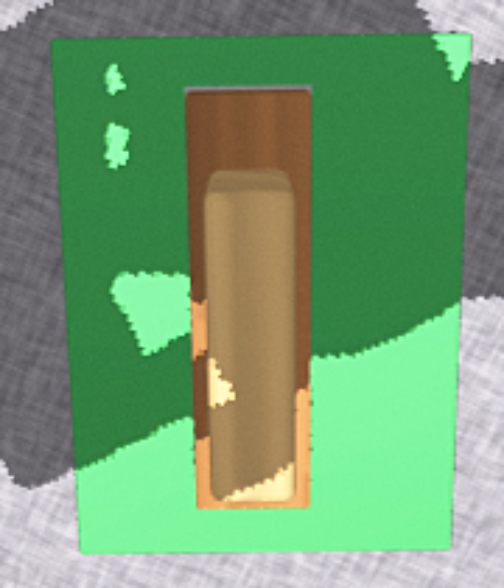

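Emit:
jog_arm([
  {"fingers":100,"slide":[0,0.1,2],"twist":[0,0,0]},
  {"fingers":100,"slide":[0,0.15,5],"twist":[0,0,0]},
  {"fingers":100,"slide":[0,0.15,8],"twist":[0,0,0]},
  {"fingers":100,"slide":[0,0.15,11],"twist":[0,0,0]},
  {"fingers":100,"slide":[0,0.15,13],"twist":[0,0,0]},
  {"fingers":100,"slide":[0,0.15,14.2],"twist":[0,0,0]},
  {"fingers":100,"slide":[0,0.15,14.2],"twist":[0,0,0]},
  {"fingers":50,"slide":[0,0.15,14.2],"twist":[0,0,0]},
  {"fingers":35,"slide":[0,0.15,14.2],"twist":[0,0,0]},
  {"fingers":20,"slide":[0,0.15,14.2],"twist":[0,0,0]},
  {"fingers":10,"slide":[0,0.15,14.2],"twist":[0,0,0]},
  {"fingers":10,"slide":[0,0.15,14.2],"twist":[0,0,0]},
], squeeze=40)

```text
clock: 2.25
ee_pos: [0.4757, -0.2322, 0.0374]
tcp_rot: [0.981, 0.194, 0.0, -0.0]
wrist_force: [-0.3, 0.7, 0.2]
opening: 0.646
```

Emit:
jog_arm([
  {"fingers":10,"slide":[0,0,0],"twist":[0,0,0]},
  {"fingers":10,"slide":[0,0,0],"twist":[0,0,0]},
  {"fingers":10,"slide":[0,0,0],"twist":[0,0,0]},
  {"fingers":10,"slide":[0,0,0],"twist":[0,0,0]},
], squeeze=40)

```text
clock: 2.58
ee_pos: [0.4757, -0.2321, 0.0375]
tcp_rot: [0.981, 0.194, 0.0, -0.0]
wrist_force: [-0.6, -0.8, 1.0]
opening: 0.344
```

Run:
```python
from h import *
show()
```

```text
t 2.58 p [ 475.7 -232.1   37.5] yaw 22.35 z [ 0.  0. -1.] F [-0.6 -0.8  1. ] op 30.3 jig [-166.  -245.9]
```

Emit:
jog_arm([
  {"fingers":10,"slide":[0,0,0],"twist":[0,0,0]},
  {"fingers":10,"slide":[0,0,0],"twist":[0,0,0]},
  {"fingers":10,"slide":[0,0,0],"twist":[0,0,0]},
  {"fingers":10,"slide":[0,0,0],"twist":[0,0,0]},
  {"fingers":10,"slide":[0,0,0],"twist":[0,0,0]},
  {"fingers":10,"slide":[0,0,0],"twist":[0,0,0]},
], squeeze=40)

```text
clock: 3.08
ee_pos: [0.4757, -0.2321, 0.0375]
tcp_rot: [0.981, 0.194, 0.0, -0.0]
wrist_force: [-0.1, 1.1, 0.7]
opening: 0.235
```

Run:
```python
from h import *
show()
p=jig(-52,-53); print(p, rel([*p,.14],12.2), rel([*p,.0613],12.2))
```

```text
t 3.08 p [ 475.7 -232.1   37.5] yaw 22.35 z [ 0.  0. -1.] F [-0.1  1.1  0.7] op 20.7 jig [-166.  -245.9]
[ 0.54637459 -0.01949193] (array([ 14.63, -16.98, -10.24]), array([-1.000e-02, -2.000e-02,  1.015e+01])) (array([ 14.62, -16.98,  -2.37]), array([-1.000e-02, -2.000e-02,  1.015e+01]))
```

Emit:
jog_arm([
  {"fingers":10,"slide":[0,0,-1.5],"twist":[0,0,0]},
  {"fingers":10,"slide":[0,0,-4],"twist":[0,0,0]},
  {"fingers":10,"slide":[0.5,-0.5,-6.5],"twist":[0,0,0]},
  {"fingers":10,"slide":[2,-2.3,-8.5],"twist":[0,0,1]},
  {"fingers":10,"slide":[4,-4.6,-9],"twist":[0,0,3]},
  {"fingers":10,"slide":[6,-7,-9],"twist":[0,0,5]},
  {"fingers":10,"slide":[8,-9.3,-9],"twist":[0,0,7]},
  {"fingers":10,"slide":[10,-11.6,-9],"twist":[0,0,9]},
  {"fingers":10,"slide":[12,-13.9,-9],"twist":[0,0,10]},
  {"fingers":10,"slide":[13.6,-15.8,-9],"twist":[0,0,10]},
  {"fingers":10,"slide":[14.6,-17,-9],"twist":[0,0,10]},
  {"fingers":10,"slide":[14.6,-17,-9],"twist":[0,0,10]},
])

```text
clock: 4.08
ee_pos: [0.5463, -0.0167, 0.1272]
tcp_rot: [0.994, 0.109, 0.0, -0.0]
wrist_force: [-0.9, 0.0, -2.9]
opening: 0.229
```

Run:
```python
from h import *
show(); snap('wrist','w2'); snap('side','side2')
p=jig(-52,-53); print(rel([*p,.0585],12.2))
```

```text
t 4.08 p [546.3 -16.7 127.2] yaw 12.54 z [-0.     0.001 -1.   ] F [-0.9  0.  -2.9] op 20.1 jig [-51.5 -50.3]
(array([0.05, 0.03, 6.87]), array([-0.01,  0.02,  0.21]))
```

View pics/w2.png

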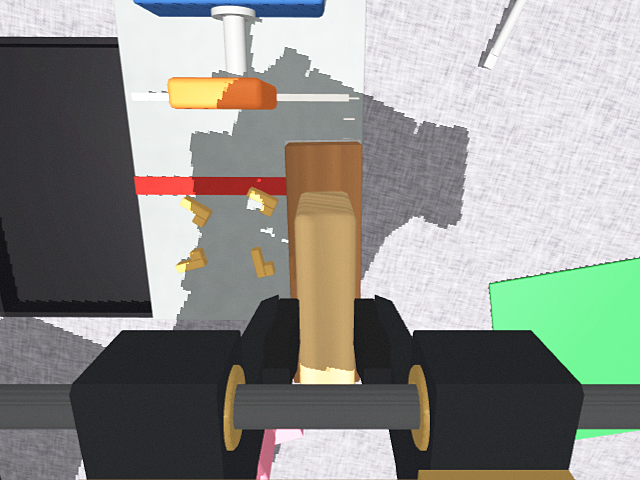

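View pics/side2.png

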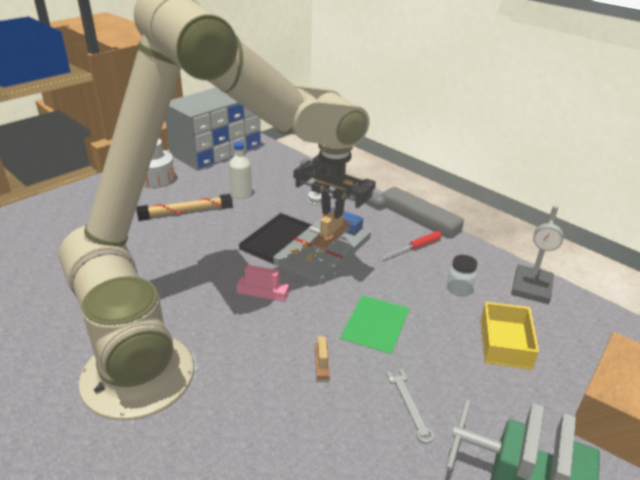

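Run:
```python
from h import *
s=load('w2')
for p in [(195,210),(262,201),(190,262),(263,263),(276,212),(274,273)]: print('chip',p,tojig(onz(s,*p,.031)).round(1))
z=.1272-.0345+.025
for p in [(287,143),(361,143)]: print('foot far top',tojig(onz(s,*p,z)).round(1), dep(s,p[0]+20 if p[0]<300 else p[0]-20,148))
for p in [(122,30),(152,316),(136,186)]: print('plate L edge',tojig(onz(s,*p,.024)).round(1))
print('mark',tojig(onz(s,230,186,.024)),'needle',tojig(onz(s,300,97.5,.036)))
```

```text
chip (195, 210) [-38.6  36.4]
chip (262, 201) [-32.3  -8.1]
chip (190, 262) [-75.1  42.8]
chip (263, 263) [-75.5  -7.2]
chip (276, 212) [-39.6 -17.1]
chip (274, 273) [-82.8 -14.5]
foot far top [ 11.3 -33.2] [0.60383925 0.00442249 0.11712716]
foot far top [ 11.5 -65.2] [ 0.60712641 -0.00999077  0.11810241]
plate L edge [70.3 73.1]
plate L edge [-119.7   76.7]
plate L edge [-24.1  76.5]
mark [-23.70882657  13.8589139 ] needle [ 32.12855091 -34.14311851]
```

Emit:
jog_arm([
  {"fingers":10,"slide":[0,0,1],"twist":[0,0,0.2]},
  {"fingers":10,"slide":[0,0,2.5],"twist":[0,0,0.2]},
  {"fingers":10,"slide":[0,0,4],"twist":[0,0,0.3]},
  {"fingers":10,"slide":[0,0,5.3],"twist":[0,0,0.3]},
  {"fingers":10,"slide":[0,0,6.2],"twist":[0,0,0.3]},
  {"fingers":10,"slide":[0,0,6.5],"twist":[0,0,0.3]},
  {"fingers":10,"slide":[0,0,6.7],"twist":[0,0,0.3]},
  {"fingers":10,"slide":[0,0,6.8],"twist":[0,0,0.3]},
  {"fingers":10,"slide":[0,0,6.8],"twist":[0,0,0.3]},
])

```text
clock: 4.93
ee_pos: [0.546, -0.0196, 0.0597]
tcp_rot: [0.994, 0.105, 0.0, 0.0]
wrist_force: [-0.3, 0.2, -2.6]
opening: 0.231
```

Run:
```python
from h import *
show(); snap('wrist','w3')
```

```text
t 4.93 p [546.  -19.6  59.7] yaw 12.1 z [ 0. -0. -1.] F [-0.3  0.2 -2.6] op 20.3 jig [-52.4 -53. ]
```

View pics/w3.png

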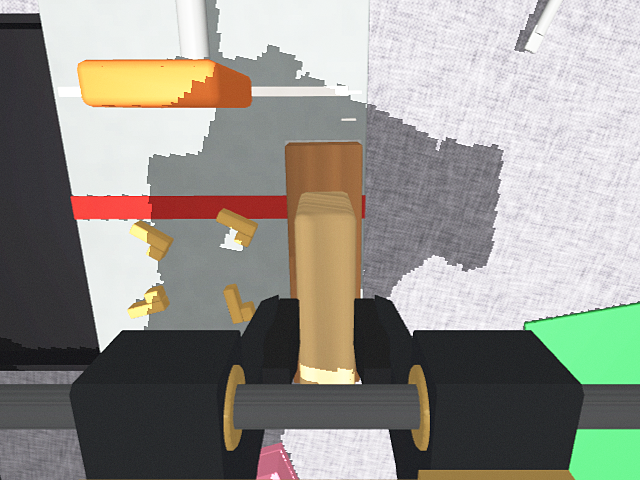

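Not in contact yet: the force is still only the block's weight. I'll lower it in small steps.

Emit:
jog_arm([
  {"fingers":10,"slide":[0,0,0.05],"twist":[0,0,0]},
  {"fingers":10,"slide":[0,0,0.1],"twist":[0,0,0]},
  {"fingers":10,"slide":[0,0,0.12],"twist":[0,0,0]},
  {"fingers":10,"slide":[0,0,0.12],"twist":[0,0,0]},
])

```text
clock: 5.32
ee_pos: [0.5461, -0.0195, 0.0586]
tcp_rot: [0.994, 0.106, 0.0, 0.0]
wrist_force: [0.2, 0.5, -1.9]
opening: 0.229
```

Emit:
jog_arm([
  {"fingers":10,"slide":[0,0,0.03],"twist":[0,0,0]},
  {"fingers":10,"slide":[0,0,0.06],"twist":[0,0,0]},
  {"fingers":10,"slide":[0,0,0.06],"twist":[0,0,0]},
])

```text
clock: 5.57
ee_pos: [0.5461, -0.0195, 0.0584]
tcp_rot: [0.994, 0.106, 0.0, 0.0]
wrist_force: [-1.6, -0.1, 3.2]
opening: 0.23
```

Emit:
jog_arm([
  {"fingers":10,"slide":[0,-0.3,0.03],"twist":[0,0,0]},
  {"fingers":10,"slide":[0,-0.8,0.03],"twist":[0,0,0]},
  {"fingers":10,"slide":[0,-1.4,0.03],"twist":[0,0,0]},
  {"fingers":10,"slide":[0,-2,0.03],"twist":[0,0,0]},
  {"fingers":10,"slide":[0,-2.6,0.03],"twist":[0,0,0]},
  {"fingers":10,"slide":[0,-3.2,0.03],"twist":[0,0,0]},
  {"fingers":10,"slide":[0,-3.8,0.03],"twist":[0,0,0]},
  {"fingers":10,"slide":[0,-4.4,0.03],"twist":[0,0,0]},
  {"fingers":10,"slide":[0,-5,0.03],"twist":[0,0,0]},
  {"fingers":10,"slide":[0,-5.6,0.03],"twist":[0,0,0]},
  {"fingers":10,"slide":[0,-6.1,0.03],"twist":[0,0,0]},
  {"fingers":10,"slide":[0,-6.4,0.03],"twist":[0,0,0]},
])

```text
clock: 6.57
ee_pos: [0.5326, 0.0438, 0.0582]
tcp_rot: [0.994, 0.106, 0.001, 0.0]
wrist_force: [-0.2, -6.2, 9.5]
opening: 0.233
```

Run:
```python
from h import *
show(); snap('wrist','w4')
```

```text
t 6.57 p [532.6  43.8  58.2] yaw 12.14 z [ 0.001 -0.    -1.   ] F [-0.2 -6.2  9.5] op 20.5 jig [-52.1  11.8]
```

View pics/w4.png

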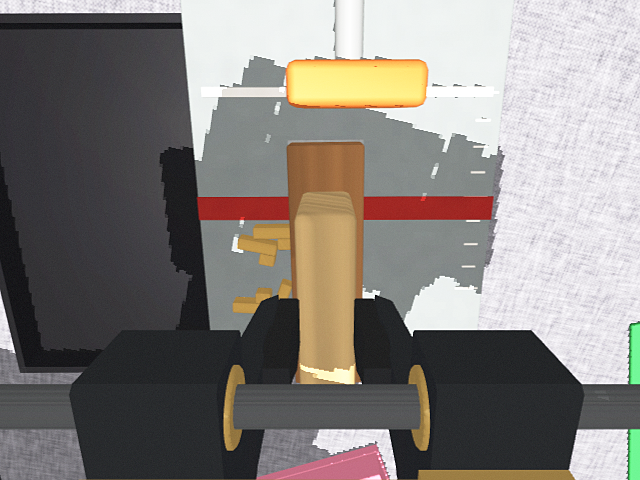

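The chips are riding ahead of the scraper's leading face, near (255,245) and (262,298), with none left behind. I'll carry on over the edge.

Emit:
jog_arm([
  {"fingers":10,"slide":[0,-0.4,0.02],"twist":[0,0,0]},
  {"fingers":10,"slide":[0,-1,0.02],"twist":[0,0,0]},
  {"fingers":10,"slide":[0,-1.6,0.02],"twist":[0,0,0]},
  {"fingers":10,"slide":[0,-2.2,0.02],"twist":[0,0,0]},
  {"fingers":10,"slide":[0,-2.8,0.02],"twist":[0,0,0]},
  {"fingers":10,"slide":[0,-3.4,0.02],"twist":[0,0,0]},
  {"fingers":10,"slide":[0,-4,0.01],"twist":[0,0,0]},
  {"fingers":10,"slide":[0,-4.6,0.01],"twist":[0,0,0]},
  {"fingers":10,"slide":[0,-5.2,0],"twist":[0,0,0]},
  {"fingers":10,"slide":[0,-5.8,0],"twist":[0,0,0]},
  {"fingers":10,"slide":[0,-6.4,0],"twist":[0,0,0]},
  {"fingers":10,"slide":[0,-6.8,0],"twist":[0,0,0]},
])

```text
clock: 7.62
ee_pos: [0.518, 0.1113, 0.0581]
tcp_rot: [0.994, 0.106, 0.001, 0.0]
wrist_force: [-0.2, -3.2, 4.1]
opening: 0.228
```

Run:
```python
from h import *
show(); snap('wrist','w5')
```

```text
t 7.62 p [518.  111.3  58.1] yaw 12.18 z [ 0.001 -0.    -1.   ] F [-0.2 -3.2  4.1] op 20.1 jig [-52.1  80.8]
```

View pics/w5.png

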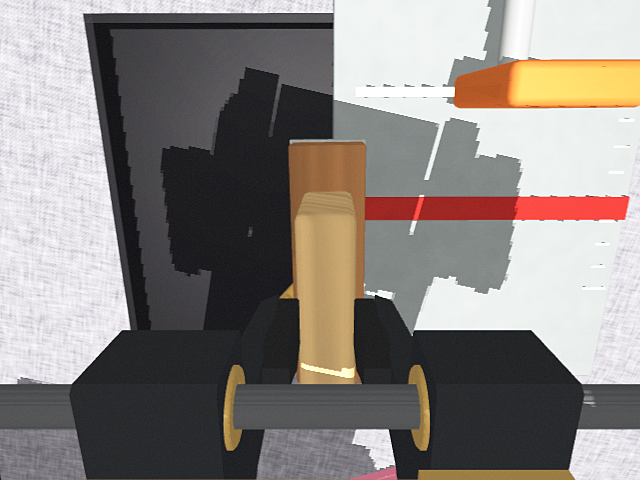

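Emit:
jog_arm([
  {"fingers":10,"slide":[0,-0.4,-0.02],"twist":[0,0,0]},
  {"fingers":10,"slide":[0,-0.8,-0.02],"twist":[0,0,0]},
  {"fingers":10,"slide":[0,-0.8,-0.5],"twist":[0,0,0]},
  {"fingers":10,"slide":[0,-0.8,-2],"twist":[0,0,0]},
  {"fingers":10,"slide":[0,-0.8,-4],"twist":[0,0,0]},
  {"fingers":10,"slide":[0,-0.4,-6.5],"twist":[0,0,0]},
  {"fingers":10,"slide":[0,2,-7.5],"twist":[0,0,0]},
  {"fingers":10,"slide":[0,5,-7.5],"twist":[0,0,0]},
  {"fingers":10,"slide":[-1,8,-7.5],"twist":[0,0,0]},
  {"fingers":10,"slide":[-2,11,-7.5],"twist":[0,0,0]},
  {"fingers":10,"slide":[-3,13,-7.5],"twist":[0,0,0]},
  {"fingers":10,"slide":[-3,14,-7.5],"twist":[0,0,0]},
])

```text
clock: 8.67
ee_pos: [0.5167, -0.0331, 0.1326]
tcp_rot: [0.994, 0.105, -0.001, -0.001]
wrist_force: [1.2, -0.3, -1.7]
opening: 0.232
```

Run:
```python
from h import *
show(); s=snap('wrist','w6');t=snap('top','top6')
cv2.imwrite('pics/top6c.png',cv2.resize(t['img'][160:340,220:400],None,fx=3.3,fy=3.3,interpolation=cv2.INTER_CUBIC))
```

```text
t 8.67 p [516.7 -33.1 132.6] yaw 12.06 z [-0.001  0.002 -1.   ] F [ 1.2 -0.3 -1.7] op 20.4 jig [-83.9 -60.1]
```

View pics/w6.png

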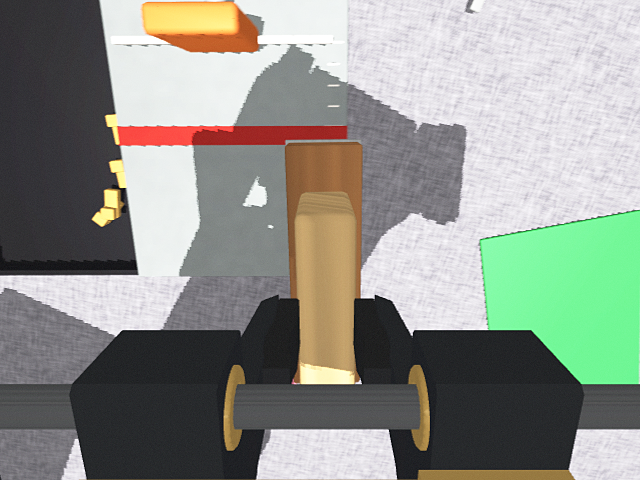

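View pics/top6c.png

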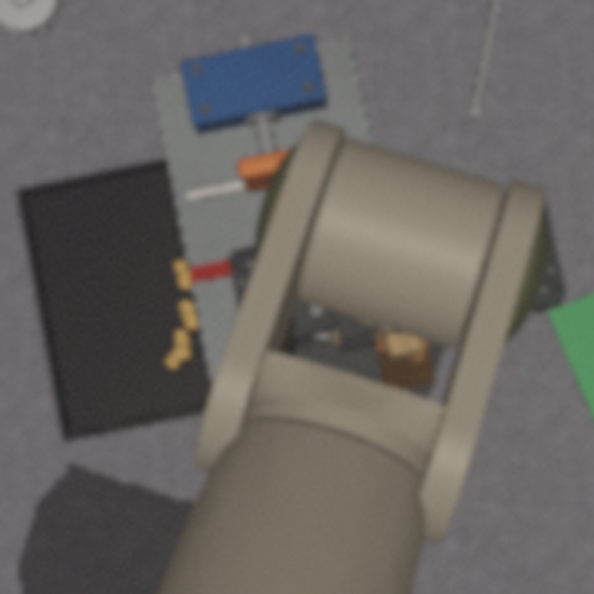

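All four chips are off the plate, in the tray alongside its edge: wrist pixels (112,122), (117,168), (112,198) and (103,215). I'll check their heights.

Run:
```python
from h import *
s=load('w6');im=s['img'];hsv=cv2.cvtColor(im,cv2.COLOR_BGR2HSV).astype(int)
m=(hsv[...,0]>12)&(hsv[...,0]<28)&(hsv[...,1]>100)&(hsv[...,2]>90);m[:,140:]=0;m[:100]=0;m[250:]=0
for v,u in np.argwhere(m)[::45]:
    p=dep(s,u,v); print((u,v),tojig(p).round(0),round(p[2]*1000,1))
t=load('top6');hsv=cv2.cvtColor(t['img'],cv2.COLOR_BGR2HSV).astype(int)
m=(hsv[...,0]>12)&(hsv[...,0]<28)&(hsv[...,1]>90);m[:,285:]=0;m[:,:260]=0;m[:230]=0;m[280:]=0
for v,u in np.argwhere(m)[::12]:
    p=dep(t,u,v); print('top',(u,v),tojig(p).round(0),round(p[2]*1000,1))
# return: scraper to mat, TCP target
print(rel([.4745,-.2345,.039],22.7))
```

```text
(np.int64(107), np.int64(114)) [-10.  91.] 3.9
(np.int64(116), np.int64(129)) [-19.  77.] 25.0
(np.int64(116), np.int64(144)) [-30.  85.] 9.6
(np.int64(118), np.int64(171)) [-47.  84.] 16.0
(np.int64(109), np.int64(188)) [-62.  99.] 2.7
(np.int64(119), np.int64(193)) [-64.  88.] 11.2
(np.int64(119), np.int64(200)) [-69.  88.] 11.8
(np.int64(104), np.int64(206)) [-73. 100.] 10.2
(np.int64(117), np.int64(208)) [-74.  88.] 15.4
(np.int64(113), np.int64(212)) [-75.  88.] 21.8
(np.int64(113), np.int64(216)) [-78.  89.] 20.7
(np.int64(107), np.int64(221)) [-84.  98.] 12.9
top (np.int64(273), np.int64(238)) [-8. 86.] 0.5
top (np.int64(273), np.int64(241)) [-18.  85.] 17.7
top (np.int64(276), np.int64(243)) [-23.  80.] 6.6
top (np.int64(274), np.int64(246)) [-29.  86.] 6.1
top (np.int64(275), np.int64(252)) [-45.  86.] 15.0
top (np.int64(277), np.int64(254)) [-50.  83.] 8.7
top (np.int64(275), np.int64(257)) [-56.  90.] 1.3
top (np.int64(276), np.int64(259)) [-62.  87.] 10.8
top (np.int64(274), np.int64(261)) [-66.  92.] 16.1
top (np.int64(274), np.int64(263)) [-71.  94.] 11.5
top (np.int64(274), np.int64(265)) [-76.  94.] 21.5
top (np.int64(272), np.int64(267)) [-79. 101.] 7.6
top (np.int64(276), np.int64(268)) [-83.  92.] 3.6
top (np.int64(274), np.int64(270)) [-86.  98.] 0.6
(array([-8.49, 18.89,  9.35]), array([ -0.06,  -0.04, -10.64]))
```

All four are in the tray (jig y about 77 to 101 mm, resting or leaning below plate level). Now I'll put the scraper back on the mat.

Emit:
jog_arm([
  {"fingers":10,"slide":[-0.5,1.2,0],"twist":[0,0,0]},
  {"fingers":10,"slide":[-1.5,3.5,0],"twist":[0,0,-1]},
  {"fingers":10,"slide":[-2.7,6,0],"twist":[0,0,-3]},
  {"fingers":10,"slide":[-4,8.5,0],"twist":[0,0,-5]},
  {"fingers":10,"slide":[-5,11,0],"twist":[0,0,-7]},
  {"fingers":10,"slide":[-6,13.5,0],"twist":[0,0,-9]},
  {"fingers":10,"slide":[-7.2,16,0.5],"twist":[0,0,-10.6]},
  {"fingers":10,"slide":[-8,17.9,2],"twist":[0,0,-10.6]},
  {"fingers":10,"slide":[-8.4,18.8,4],"twist":[0,0,-10.6]},
  {"fingers":10,"slide":[-8.4,18.8,6],"twist":[0,0,-10.6]},
  {"fingers":10,"slide":[-8.4,18.8,7.5],"twist":[0,0,-10.6]},
  {"fingers":10,"slide":[-8.4,18.8,8],"twist":[0,0,-10.6]},
])

```text
clock: 9.77
ee_pos: [0.4749, -0.2315, 0.0502]
tcp_rot: [0.98, 0.197, -0.001, -0.003]
wrist_force: [-0.3, 0.6, -2.0]
opening: 0.233
```

Run:
```python
from h import *
show(); print(rel([.4755,-.2335,.0375],22.6)); snap('wrist','w7')
```

```text
t 9.77 p [ 474.9 -231.5   50.2] yaw 22.7 z [-0.003  0.005 -1.   ] F [-0.3  0.6 -2. ] op 20.5 jig [-166.7 -245.1]
(array([-0.02,  0.22,  1.27]), array([-0.31,  0.04,  0.1 ]))
```

View pics/w7.png

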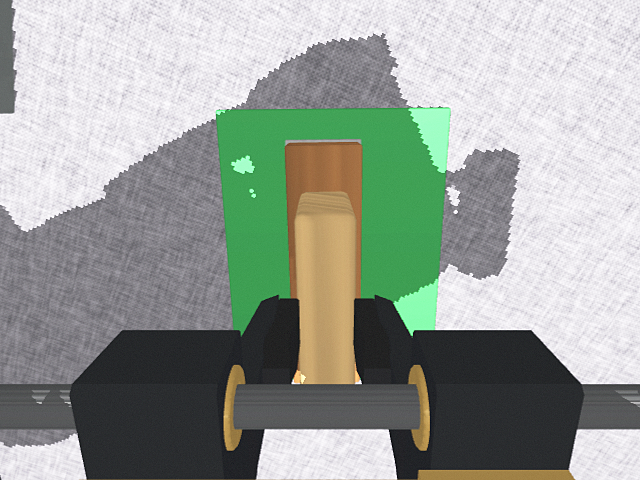

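The scraper is over the mat, centred side to side, with the mat's far edge at y=108 and the foot at 142. I'll lower it gently.

Emit:
jog_arm([
  {"fingers":10,"slide":[-0.1,0.2,0.5],"twist":[-0.3,0,0]},
  {"fingers":10,"slide":[-0.1,0.2,0.9],"twist":[-0.3,0,0]},
  {"fingers":10,"slide":[-0.1,0.2,1.15],"twist":[-0.3,0,0]},
  {"fingers":10,"slide":[-0.1,0.2,1.25],"twist":[-0.3,0,0]},
  {"fingers":10,"slide":[-0.1,0.2,1.28],"twist":[-0.3,0,0]},
  {"fingers":10,"slide":[-0.1,0.2,1.28],"twist":[-0.3,0,0]},
])

```text
clock: 10.32
ee_pos: [0.475, -0.2338, 0.038]
tcp_rot: [0.98, 0.197, -0.0, 0.0]
wrist_force: [0.7, -0.4, -1.4]
opening: 0.228
```

Emit:
jog_arm([
  {"fingers":10,"slide":[0,0,0.05],"twist":[0,0,0]},
  {"fingers":10,"slide":[0,0,0.08],"twist":[0,0,0]},
  {"fingers":10,"slide":[0,0,0.08],"twist":[0,0,0]},
])

```text
clock: 10.57
ee_pos: [0.475, -0.2339, 0.0374]
tcp_rot: [0.98, 0.197, 0.0, 0.001]
wrist_force: [0.3, 0.2, -0.1]
opening: 0.232
```

It's in contact and the weight has come off the wrist. Release, then lift.

Emit:
jog_arm([
  {"fingers":40,"slide":[0,0,0],"twist":[0,0,0]},
  {"fingers":70,"slide":[0,0,0],"twist":[0,0,0]},
  {"fingers":70,"slide":[0,0,0],"twist":[0,0,0]},
  {"fingers":70,"slide":[0,0,0],"twist":[0,0,0]},
  {"fingers":70,"slide":[0,0,0],"twist":[0,0,0]},
  {"fingers":70,"slide":[0,0,-1],"twist":[0,0,0]},
  {"fingers":70,"slide":[0,0,-3],"twist":[0,0,0]},
  {"fingers":70,"slide":[0,0,-6],"twist":[0,0,0]},
  {"fingers":70,"slide":[0,0,-9],"twist":[0,0,0]},
  {"fingers":70,"slide":[0,0,-12],"twist":[0,0,0]},
  {"fingers":70,"slide":[0,0,-14],"twist":[0,0,0]},
  {"fingers":70,"slide":[0,0,-14],"twist":[0,0,0]},
])

```text
clock: 11.57
ee_pos: [0.4764, -0.2348, 0.1825]
tcp_rot: [0.98, 0.197, 0.003, 0.004]
wrist_force: [-0.9, 0.1, 0.2]
opening: 0.702
```

Run:
```python
from h import *
from cell import status
show(); snap('wrist','w8');print(status.state()['joint_positions'].round(2))
p=jig(30,0)
for y in (12.2+90,12.2-90): print(rel([*p,.177],y))
```

```text
t 11.57 p [ 476.4 -234.8  182.5] yaw 22.73 z [ 0.007 -0.006 -1.   ] F [-0.9  0.1  0.2] op 61.8 jig [-165.9 -248.6]
[-0.68  0.36  1.4  -0.    1.37  0.49]
(array([ 23.85, -20.79,   0.22]), array([  0.33,   0.11, -79.48]))
(array([ 23.85, -20.79,   0.22]), array([  0.12,  -0.35, 100.52]))
```

View pics/w8.png

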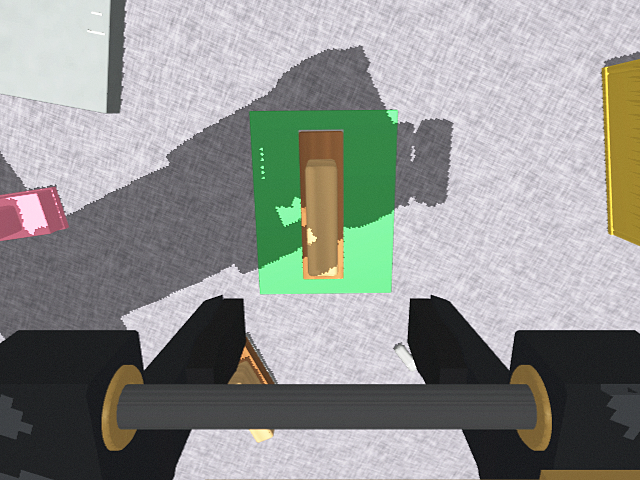

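The scraper stands on its mat, parallel, with the foot at about (300..343, 130..278). Now I'll move over the fin, turning 79.5° so the jaws lie along the slide.

Emit:
jog_arm([
  {"fingers":50,"slide":[1.5,-1.2,0],"twist":[0,0,-6]},
  {"fingers":50,"slide":[4,-3.4,0],"twist":[0,0,-13]},
  {"fingers":50,"slide":[6.5,-5.6,0],"twist":[0,0,-20]},
  {"fingers":50,"slide":[9,-7.8,0],"twist":[0,0,-27]},
  {"fingers":50,"slide":[11.5,-10,0],"twist":[0,0,-34]},
  {"fingers":50,"slide":[14,-12.2,0],"twist":[0,0,-41]},
  {"fingers":50,"slide":[16.5,-14.4,0],"twist":[0,0,-48]},
  {"fingers":50,"slide":[18.7,-16.4,0],"twist":[0,0,-55]},
  {"fingers":50,"slide":[20.7,-18.2,0],"twist":[0,0,-62]},
  {"fingers":50,"slide":[22.3,-19.5,0],"twist":[0,0,-69]},
  {"fingers":50,"slide":[23.4,-20.4,0],"twist":[0,0,-75]},
  {"fingers":50,"slide":[23.85,-20.8,0],"twist":[0,0,-79.5]},
])

```text
clock: 12.62
ee_pos: [0.6152, 0.0518, 0.1774]
tcp_rot: [0.625, 0.781, -0.001, 0.002]
wrist_force: [-0.1, -0.2, -0.3]
opening: 0.5
```

Emit:
jog_arm([
  {"fingers":50,"slide":[0,0,0],"twist":[0,0,0]},
  {"fingers":50,"slide":[0,0,0],"twist":[0,0,0]},
])

```text
clock: 12.78
ee_pos: [0.6146, 0.0521, 0.1759]
tcp_rot: [0.626, 0.78, -0.002, 0.0]
wrist_force: [-0.7, -0.0, 0.4]
opening: 0.499
```

Run:
```python
from h import *
show(); s=snap('wrist','w9');t=snap('top','top9')
cv2.imwrite('pics/top9c.png',cv2.resize(t['img'][160:340,220:400],None,fx=3.3,fy=3.3,interpolation=cv2.INTER_CUBIC))
print(rel([*jig(30,0),.065],102.2))
```

```text
t 12.78 p [614.6  52.1 175.9] yaw 102.56 z [-0.002 -0.003 -1.   ] F [-0.7 -0.   0.4] op 43.9 jig [29.8  2.6]
(array([-0.14,  0.03, 11.17]), array([-0.06,  0.19,  0.29]))
```

View pics/w9.png

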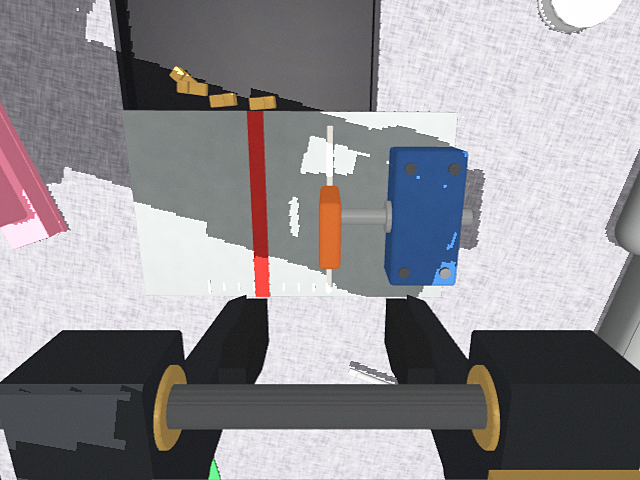

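View pics/top9c.png

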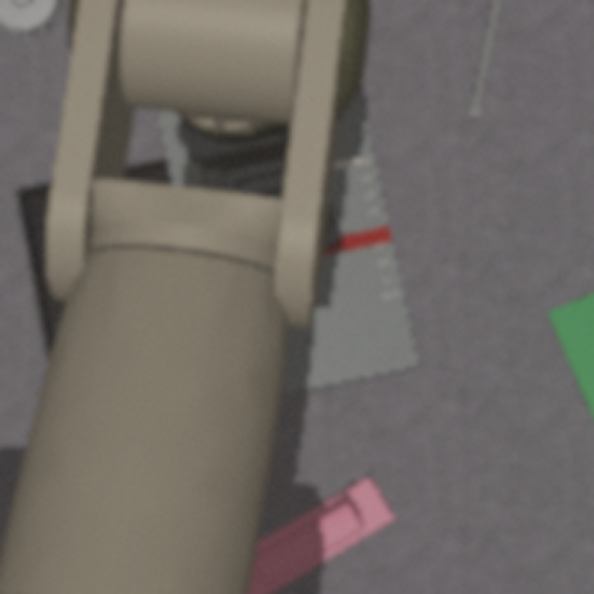

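The wrist view shows all four chips in the tray, at (180,73), (192,89), (223,100) and (263,102), with the plate clear. The needle is at u≈330 and the mark at u≈257. I'll measure the pull distance from this view.

Run:
```python
from h import *
s=load('w9');im=s['img'];hsv=cv2.cvtColor(im,cv2.COLOR_BGR2HSV).astype(int)
m=((hsv[...,0]<5)|(hsv[...,0]>173))&(hsv[...,1]>150);m[:,280:]=0;m[:,230:]&=True;m[:,:240]=0;m[300:]=0
M=np.array([tojig(onz(s,u,v,.024)) for v,u in np.argwhere(m)])
r=cv2.minAreaRect(M.astype(np.float32));print('mark',r,M.mean(0))
# needle
for v in (130,165,178,275,282):
    row=im[v,318:345].astype(int).min(1); print(v,row.tolist())
for v in (150,275): print(tojig(onz(s,330,v,.036)),tojig(onz(s,257 if v==150 else 263,v,.024)))
f=((hsv[...,0]>5)&(hsv[...,0]<20)&(hsv[...,1]>150));f[:,:310]=0;f[:,350:]=0
F=np.argwhere(f&(s['depth']>0));P=np.array([dep(s,u,v) for v,u in F]);P=P[abs(P[:,2]-.1)<.004]
print('fin top',np.array([tojig(p) for p in P]).mean(0),cv2.minAreaRect(np.array([tojig(p) for p in P]).astype(np.float32)))
```

```text
mark ((-23.211952209472656, 1.9147109985351562), (12.032608032226562, 149.5081787109375), 0.017445312812924385) [-23.30865631   6.79480956]
130 [126, 126, 127, 129, 129, 126, 127, 121, 138, 193, 225, 217, 218, 222, 211, 141, 122, 128, 128, 127, 128, 131, 126, 129, 131, 128, 126]
165 [239, 238, 239, 239, 240, 240, 238, 238, 250, 255, 255, 255, 255, 255, 255, 171, 247, 243, 241, 241, 241, 240, 241, 241, 239, 240, 239]
178 [127, 125, 127, 130, 129, 130, 129, 125, 147, 207, 223, 216, 219, 218, 188, 117, 124, 131, 124, 131, 130, 129, 130, 127, 129, 128, 133]
275 [237, 237, 238, 240, 242, 246, 250, 251, 242, 222, 219, 223, 221, 187, 119, 130, 131, 131, 129, 125, 131, 132, 129, 126, 131, 131, 130]
282 [237, 237, 237, 237, 236, 237, 236, 236, 236, 234, 219, 220, 218, 189, 114, 142, 138, 123, 128, 132, 131, 131, 129, 131, 130, 131, 131]
[32.8172086  49.68655009] [-22.63441421  48.25043359]
[ 33.67095057 -48.61647347] [-21.89479569 -53.77361452]
fin top [32.43617876  3.43917794] ((32.58175277709961, 2.621706008911133), (13.341243743896484, 43.03093719482422), 0.044937655329704285)
```

Emit:
jog_arm([
  {"fingers":50,"slide":[0,0,1.5],"twist":[0,0.2,0.3]},
  {"fingers":50,"slide":[-0.1,0,4],"twist":[0,0.2,0.3]},
  {"fingers":50,"slide":[-0.1,0,6.5],"twist":[0,0.2,0.3]},
  {"fingers":50,"slide":[-0.1,0,8.5],"twist":[0,0.2,0.3]},
  {"fingers":50,"slide":[-0.1,0,10.2],"twist":[0,0.2,0.3]},
  {"fingers":50,"slide":[-0.1,0,11.1],"twist":[0,0.2,0.3]},
  {"fingers":50,"slide":[-0.1,0,11.1],"twist":[0,0.2,0.3]},
  {"fingers":50,"slide":[-0.1,0,11.1],"twist":[0,0.2,0.3]},
])

```text
clock: 13.55
ee_pos: [0.6151, 0.0496, 0.0661]
tcp_rot: [0.629, 0.778, -0.0, -0.0]
wrist_force: [-0.6, 0.5, 0.2]
opening: 0.502
```

Run:
```python
from h import *
show(); snap('wrist','w10')
```

```text
t 13.55 p [615.1  49.6  66.1] yaw 102.12 z [-0.001 -0.    -1.   ] F [-0.6  0.5  0.2] op 44.2 jig [29.7  0. ]
```

View pics/w10.png

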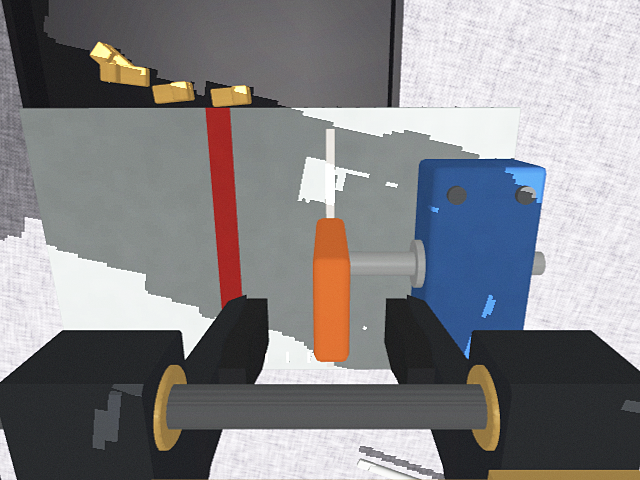

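The fin is between the fingers (u 314 to 350, in a gap from 268 to 385). Closing.

Emit:
jog_arm([
  {"fingers":5,"slide":[0,0,0],"twist":[0,0,0]},
  {"fingers":5,"slide":[0,0,0],"twist":[0,0,0]},
  {"fingers":5,"slide":[0,0,0],"twist":[0,0,0]},
  {"fingers":5,"slide":[0,0,0],"twist":[0,0,0]},
  {"fingers":5,"slide":[0,0,0],"twist":[0,0,0]},
  {"fingers":5,"slide":[0,0,0],"twist":[0,0,0]},
  {"fingers":5,"slide":[0,0,0],"twist":[0,0,0]},
  {"fingers":5,"slide":[0,0,0],"twist":[0,0,0]},
], squeeze=40)

```text
clock: 14.27
ee_pos: [0.6154, 0.0497, 0.0667]
tcp_rot: [0.628, 0.778, 0.0, 0.0]
wrist_force: [-0.0, 0.2, -1.0]
opening: 0.049
```

Emit:
jog_arm([
  {"fingers":5,"slide":[0,0,0],"twist":[0,0,0]},
  {"fingers":5,"slide":[0,0,0],"twist":[0,0,0]},
  {"fingers":5,"slide":[0,0,0],"twist":[0,0,0]},
])

```text
clock: 14.52
ee_pos: [0.6154, 0.0496, 0.0667]
tcp_rot: [0.628, 0.778, 0.0, 0.0]
wrist_force: [0.5, -0.4, -0.4]
opening: 0.049
```

Run:
```python
from h import *
show(); s=snap('wrist','w11')
for uv in [(331,150)]: print(tojig(onz(s,*uv,.036)))
```

```text
t 14.52 p [615.4  49.6  66.7] yaw 102.13 z [ 0. -0. -1.] F [ 0.5 -0.4 -0.4] op 4.3 jig [30.1 -0. ]
[33.35868005 57.04196319]
```

View pics/w11.png

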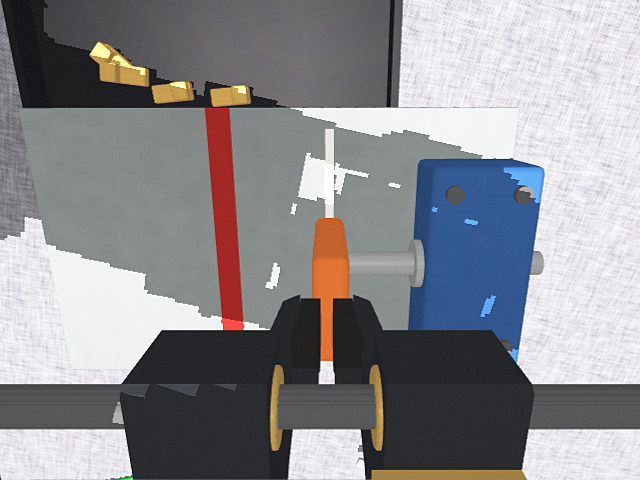

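The opening reads only 4.3 mm on a 14 mm fin, so this grasp is suspect. I'll check the geometry before pulling.

Run:
```python
from h import *
from cell import status
s=load('w11'); st=status.state();q=R.from_quat(st['tcp_rot'])
for k in (0,-.019,-.04): print('tool z',k,proj(s,st['ee_pos']+q.apply([0,0,k])).round(1))
for uv in [(331,270),(327,310),(327,340),(327,355),(300,305),(300,320),(345,305),(355,310),(331,235),(365,320)]: 
    p=dep(s,*uv);print(uv,tojig(p).round(1),round(p[2]*1000,1), s['img'][uv[1],uv[0]])
cv2.imwrite('pics/w11c.png',cv2.resize(s['img'][200:400,240:420],None,fx=3,fy=3,interpolation=cv2.INTER_CUBIC))
w=snap('side','side11'); cv2.imwrite('pics/side11c.png',cv2.resize(w['img'][180:300,230:430],None,fx=4,fy=4,interpolation=cv2.INTER_CUBIC))
```

```text
tool z 0 [324.4 284. ]
tool z -0.019 [324.2 301.9]
tool z -0.04 [324.  326.5]
(331, 270) [32.7 19.7] 100.6 [ 57 123 228]
(327, 310) [31.2  3.1] 99.5 [ 51 115 224]
(327, 340) [31.2 -9.8] 99.3 [ 56 118 227]
(327, 355) [ 31.2 -15.8] 100.3 [ 50 114 224]
(300, 305) [21.5  8.5] 106.3 [32 31 30]
(300, 320) [22.2  8.9] 118.7 [31 31 30]
(345, 305) [37.7  8.9] 107.4 [30 28 29]
(355, 310) [40.8  9.8] 113.1 [46 44 41]
(331, 235) [33.  24.1] 70.1 [ 45  99 197]
(365, 320) [43.5 10.4] 121.7 [40 38 35]
```

View pics/w11c.png

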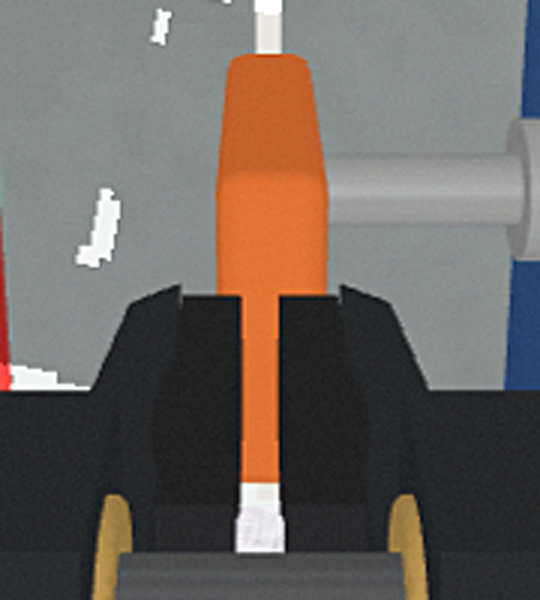

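View pics/side11c.png

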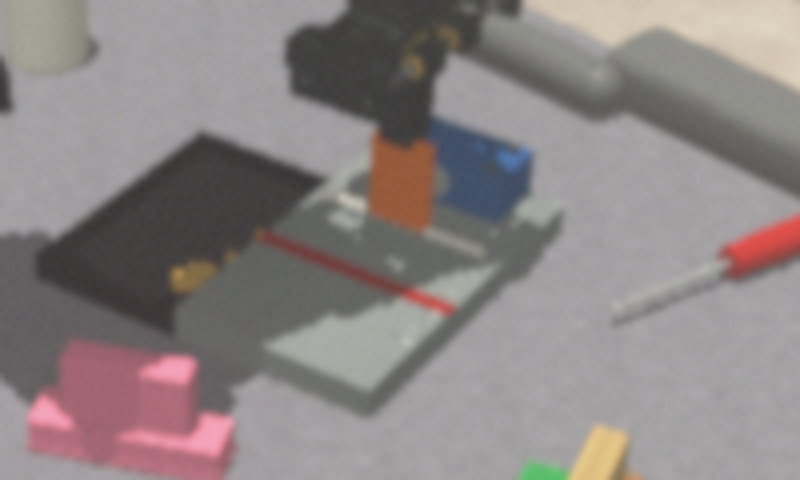

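Run:
```python
from h import *
poses={'wrist0':([.23063597,-.49906107,.20370359],[9.76677771e-01,2.14709725e-01,1.2e-05,-5.14e-04]),'w5':([.518,.1113,.0581],[.994,.106,.001,0]),'w7':([.4749,-.2315,.0502],[.98,.197,-.001,-.003]),'w9':([.6146,.0521,.1759],[.626,.78,-.002,0]),'w10':([.6151,.0496,.0661],[.629,.778,0,0]),'w11':([.6154,.0496,.0667],[.628,.778,0,0])}
for n,(p,q) in poses.items():
    s=load(n);q=R.from_quat(q);D=s['depth'];im=s['img'].max(2)
    m=(im<70)&(D>0)&(D<.30);m[330:]=0
    a=np.argwhere(m)
    T=np.array([q.inv().apply(dep(s,u,v)-np.array(p)) for v,u in a])*1000
    print(n,len(a),'tool z max/95',T[:,2].max().round(1),np.percentile(T[:,2],95).round(1),'x range',T[:,0].min().round(1),T[:,0].max().round(1),'cam in tool',(q.inv().apply(ray(s,0,0)[0]-np.array(p))*1000).round(1))
```

```text
wrist0 3545 tool z max/95 132.0 -35.7 x range -2.8 82.0 cam in tool [  76.7    0.5 -180.6]
w5 42268 tool z max/95 59.3 55.0 x range -52.0 119.4 cam in tool [  77.     0.3 -180.6]
w7 2800 tool z max/95 48.2 -37.1 x range -29.8 12.2 cam in tool [  76.7    0.3 -180.7]
w9 3053 tool z max/95 155.5 -36.6 x range -3.4 148.8 cam in tool [  75.7    0.6 -180.6]
w10 13217 tool z max/95 67.2 62.9 x range -37.7 128.9 cam in tool [  75.6    0.9 -180.7]
w11 12791 tool z max/95 68.3 63.5 x range -42.0 129.2 cam in tool [  75.7    0.9 -180.7]
```

The wrist depth and the side view agree: the fingertips stop at about z≈0.10 m, closed just above the fin. So the real tips sit roughly 34 mm short of the reported TCP (this also means the scraper was held only by the top of its rib). I'll quantify that before going lower.

Run:
```python
from h import *
for n,p,us in (('w10',.0661,(256,260,264,392,398)),('w11',.0667,(300,305,325-10,340,345)),('w9',.1759,(256,262,392))):
    s=load(n)
    for u in us:
        print(n,u,[(v,round((dep(s,u,v)[2]-p)*1000,1)) for v in range(292,312,2)])
from cell import status
show(); print(status.state()['joint_positions'])
```

```text
w10 256 [(292, np.float64(-41.6)), (294, np.float64(-42.2)), (296, np.float64(-42.0)), (298, np.float64(34.6)), (300, np.float64(35.4)), (302, np.float64(37.4)), (304, np.float64(39.5)), (306, np.float64(41.7)), (308, np.float64(42.6)), (310, np.float64(43.8))]
w10 260 [(292, np.float64(-42.2)), (294, np.float64(-41.7)), (296, np.float64(-41.0)), (298, np.float64(34.7)), (300, np.float64(36.2)), (302, np.float64(38.6)), (304, np.float64(39.7)), (306, np.float64(42.5)), (308, np.float64(43.3)), (310, np.float64(44.1))]
w10 264 [(292, np.float64(-42.8)), (294, np.float64(-41.9)), (296, np.float64(-41.8)), (298, np.float64(35.6)), (300, np.float64(36.6)), (302, np.float64(37.6)), (304, np.float64(39.3)), (306, np.float64(41.2)), (308, np.float64(42.1)), (310, np.float64(43.8))]
w10 392 [(292, np.float64(-41.4)), (294, np.float64(-40.6)), (296, np.float64(-42.2)), (298, np.float64(34.9)), (300, np.float64(35.9)), (302, np.float64(37.9)), (304, np.float64(39.5)), (306, np.float64(40.8)), (308, np.float64(42.8)), (310, np.float64(45.4))]
w10 398 [(292, np.float64(-42.5)), (294, np.float64(
[... 1809 characters left out ...]
 (294, np.float64(-151.5)), (296, np.float64(-151.7)), (298, np.float64(33.4)), (300, np.float64(35.6)), (302, np.float64(38.1)), (304, np.float64(39.3)), (306, np.float64(41.0)), (308, np.float64(42.4)), (310, np.float64(43.9))]
w9 392 [(292, np.float64(-151.6)), (294, np.float64(-151.4)), (296, np.float64(-151.0)), (298, np.float64(33.9)), (300, np.float64(36.5)), (302, np.float64(36.5)), (304, np.float64(39.2)), (306, np.float64(42.1)), (308, np.float64(41.4)), (310, np.float64(43.9))]
t 14.62 p [615.5  49.7  66.7] yaw 102.14 z [ 0.001 -0.    -1.   ] F [ 0.9  1.4 -0.2] op 4.4 jig [30.2  0. ]
[-1.10841382e-01  6.18305344e-01  1.30017082e+00 -1.17996642e-04
  1.22256810e+00 -3.22648768e-01]
```

The tips are consistently 33.5 mm above the reported TCP in every picture. So I'll raise, open, then descend to a reported z≈30 mm, which puts the tips at 63.5 mm and the pads near 82 mm. That clears the 50 mm rod and the 60 mm housing.

Emit:
jog_arm([
  {"fingers":5,"slide":[0,0,-1],"twist":[0,0,0]},
  {"fingers":45,"slide":[0,0,-2],"twist":[0,0,0]},
  {"fingers":45,"slide":[0,0,-2],"twist":[0,0,0]},
  {"fingers":45,"slide":[0,0,-2],"twist":[0,0,0]},
  {"fingers":45,"slide":[0,0,-2],"twist":[0,0,0]},
  {"fingers":45,"slide":[0,0,-2],"twist":[0,0,0]},
  {"fingers":45,"slide":[0,0,-2],"twist":[0,0,0]},
])

```text
clock: 15.2
ee_pos: [0.6152, 0.0497, 0.0864]
tcp_rot: [0.628, 0.778, -0.0, -0.0]
wrist_force: [-0.1, 0.9, -0.4]
opening: 0.447
```

Run:
```python
from h import *
show(); print(rel([*jig(30,0),.030],102.2))
```

```text
t 15.2 p [615.2  49.7  86.4] yaw 102.14 z [-0. -0. -1.] F [-0.1  0.9 -0.4] op 39.3 jig [29.9  0.1]
(array([-0.01,  0.01,  5.64]), array([-0.01,  0.  , -0.06]))
```

Emit:
jog_arm([
  {"fingers":45,"slide":[0,0,0.8],"twist":[0,0,0]},
  {"fingers":45,"slide":[0,0,1.6],"twist":[0,0,0]},
  {"fingers":45,"slide":[0,0,2.6],"twist":[0,0,0]},
  {"fingers":45,"slide":[0,0,3.6],"twist":[0,0,0]},
  {"fingers":45,"slide":[0,0,4.6],"twist":[0,0,0]},
  {"fingers":45,"slide":[0,0,5.3],"twist":[0,0,0]},
  {"fingers":45,"slide":[0,0,5.6],"twist":[0,0,0]},
  {"fingers":45,"slide":[0,0,5.6],"twist":[0,0,0]},
])

```text
clock: 15.87
ee_pos: [0.6149, 0.0497, 0.0294]
tcp_rot: [0.628, 0.778, -0.0, -0.001]
wrist_force: [0.2, -1.2, -0.1]
opening: 0.451
```

Run:
```python
from h import *
show(); s=snap('wrist','w12')
```

```text
t 15.87 p [614.9  49.7  29.4] yaw 102.13 z [-0.002  0.    -1.   ] F [ 0.2 -1.2 -0.1] op 39.7 jig [29.6  0.2]
```

View pics/w12.png

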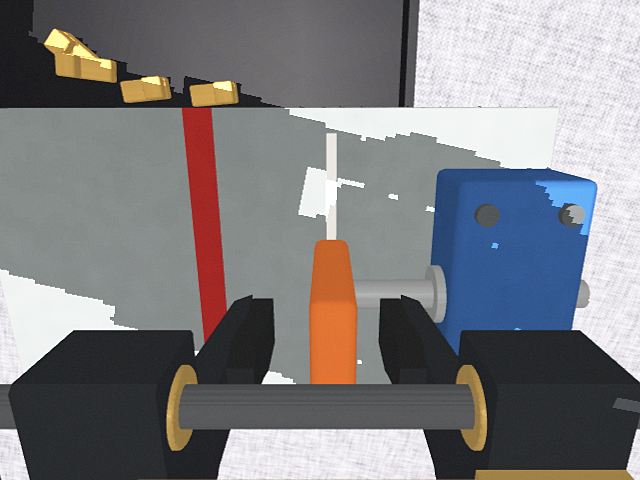

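The tips now sit beside the fin, below its top (fin u 310 to 356, tips at 274 and 380). Closing.

Emit:
jog_arm([
  {"fingers":3,"slide":[0,0,0],"twist":[0,0,0]},
  {"fingers":3,"slide":[0,0,0],"twist":[0,0,0]},
  {"fingers":3,"slide":[0,0,0],"twist":[0,0,0]},
  {"fingers":3,"slide":[0,0,0],"twist":[0,0,0]},
  {"fingers":3,"slide":[0,0,0],"twist":[0,0,0]},
  {"fingers":3,"slide":[0,0,0],"twist":[0,0,0]},
  {"fingers":3,"slide":[0,0,0],"twist":[0,0,0]},
  {"fingers":3,"slide":[0,0,0],"twist":[0,0,0]},
], squeeze=45)

```text
clock: 16.58
ee_pos: [0.6159, 0.0498, 0.0305]
tcp_rot: [0.628, 0.778, 0.0, 0.0]
wrist_force: [4.0, 2.3, 1.7]
opening: 0.156
```

Run:
```python
from h import *
show(); s=snap('wrist','w13')
```

```text
t 16.58 p [615.9  49.8  30.5] yaw 102.13 z [ 0.001  0.    -1.   ] F [4.  2.3 1.7] op 13.7 jig [30.6  0. ]
```

View pics/w13.png

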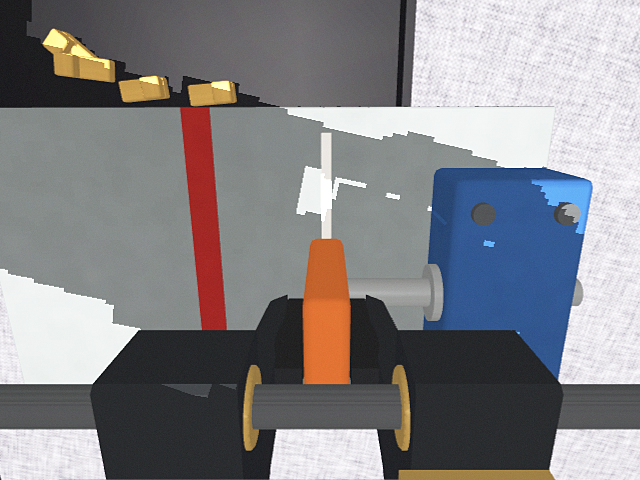

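Firm grip: the opening is 13.7 mm on the 14 mm fin. Now the remaining needle-to-mark distance.

```bash
cat >> h.py <<'E'
def gap(s,vs=(150,165,215,225)):
    "needle x minus mark x in jig mm, along same jig-y line"
    im=s['img'];hsv=cv2.cvtColor(im,cv2.COLOR_BGR2HSV).astype(int)
    m=((hsv[...,0]<5)|(hsv[...,0]>173))&(hsv[...,1]>150)&(hsv[...,2]>60);m[330:]=0;m[:110]=0
    k,l,st,ce=cv2.connectedComponentsWithStats(m.astype(np.uint8));i=1+np.argmax(st[1:,4])
    a=np.argwhere(l==i);M=np.array([tojig(onz(s,u,v,.024)) for v,u in a])
    ys=M[:,1];mx=[]
    return M
E
python3 - <<'E'
from h import *
s=load('w13');M=gap(s);r=cv2.minAreaRect(M.astype(np.float32));print(r)
im=s['img'].astype(int)
for v in (140,150,160,220,232):
    print(v,im[v,312:340].min(1).tolist())
for u,v in ((326,145),(326.5,225)): print(tojig(onz(s,u,v,.036)),tojig(onz(s,u,v,.034)))
E
```

```text
((-23.417098999023438, 24.667041778564453), (11.946123123168945, 101.91236877441406), 0.036162033677101135)
140 [130, 133, 131, 132, 129, 132, 133, 124, 145, 205, 233, 228, 228, 227, 226, 228, 227, 230, 225, 174, 124, 133, 136, 137, 134, 135, 136, 132]
150 [136, 131, 131, 131, 134, 132, 132, 126, 145, 201, 234, 229, 227, 227, 228, 225, 228, 230, 226, 173, 123, 131, 134, 133, 134, 133, 134, 137]
160 [131, 133, 134, 136, 133, 136, 130, 128, 146, 207, 232, 227, 226, 226, 227, 228, 228, 229, 225, 172, 123, 132, 132, 130, 133, 133, 133, 129]
220 [133, 135, 136, 135, 140, 137, 134, 131, 119, 255, 255, 255, 255, 221, 226, 226, 226, 229, 223, 174, 126, 136, 138, 136, 130, 135, 131, 134]
232 [136, 131, 135, 133, 136, 133, 136, 132, 126, 167, 236, 227, 223, 225, 225, 227, 226, 229, 224, 170, 126, 129, 137, 137, 136, 136, 135, 139]
[31.37258995 62.18015164] [31.37374676 62.02615485]
[31.53509264 29.14086965] [31.5381048  28.60965112]
```

Emit:
jog_arm([
  {"fingers":3,"slide":[0,-0.2,0],"twist":[0,0,0]},
  {"fingers":3,"slide":[0,-0.6,0],"twist":[0,0,0]},
  {"fingers":3,"slide":[0,-1.1,0],"twist":[0,0,0]},
  {"fingers":3,"slide":[0,-1.7,0],"twist":[0,0,0]},
  {"fingers":3,"slide":[0,-2.3,0],"twist":[0,0,0]},
  {"fingers":3,"slide":[0,-2.9,0],"twist":[0,0,0]},
  {"fingers":3,"slide":[0,-3.5,0],"twist":[0,0,0]},
  {"fingers":3,"slide":[0,-4.1,0],"twist":[0,0,0]},
  {"fingers":3,"slide":[0,-4.7,0],"twist":[0,0,0]},
  {"fingers":3,"slide":[0,-5.2,0],"twist":[0,0,0]},
  {"fingers":3,"slide":[0,-5.45,0],"twist":[0,0,0]},
  {"fingers":3,"slide":[0,-5.45,0],"twist":[0,0,0]},
], squeeze=50)

```text
clock: 17.63
ee_pos: [0.563, 0.0382, 0.0306]
tcp_rot: [0.628, 0.778, 0.001, 0.001]
wrist_force: [6.9, 2.4, -3.5]
opening: 0.155
```

Emit:
jog_arm([
  {"fingers":3,"slide":[0,0,0],"twist":[0,0,0]},
  {"fingers":3,"slide":[0,0,0],"twist":[0,0,0]},
  {"fingers":3,"slide":[0,0,0],"twist":[0,0,0]},
])

```text
clock: 17.88
ee_pos: [0.5637, 0.0384, 0.0306]
tcp_rot: [0.629, 0.778, 0.002, 0.002]
wrist_force: [7.3, 2.4, -2.7]
opening: 0.156
```

```bash
cat > meas.py <<'E'
from h import *
import sys
show(); s=snap('wrist',sys.argv[1]); t=snap('top',sys.argv[1]+'t')
im=s['img'];hsv=cv2.cvtColor(im,cv2.COLOR_BGR2HSV).astype(int)
red=((hsv[...,0]<5)|(hsv[...,0]>173))&(hsv[...,1]>150)&(hsv[...,2]>60)
for v in range(112,240,12):
    us=np.where(red[v])[0]
    if len(us)<5: continue
    a=tojig(onz(s,us.min()-.5,v,.024)); b=tojig(onz(s,us.max()+.5,v,.024))
    seg=im[v,us.min()-30:us.max()+30].astype(int); w=np.where((seg.min(1)>185)&(hsv[v,us.min()-30:us.max()+30,1]<40))[0]+us.min()-30
    print(v,us.min(),us.max(),'mark',a.round(1),b.round(1),'needle px',(w.min(),w.max()) if len(w) else None, tojig(onz(s,(w.min()+w.max())/2,v,.036)).round(1) if len(w) else '')
E
python3 meas.py w14
```

```text
t 17.88 p [563.7  38.4  30.6] yaw 102.12 z [ 0.005  0.    -1.   ] F [ 7.3  2.4 -2.7] op 13.7 jig [-22.8  -0.1]
112 309 336 mark [-29.2  74.7] [-17.5  74.7] needle px (np.int64(304), np.int64(365)) [-18.6  74.7]
124 309 336 mark [-29.3  69.8] [-17.5  69.8] needle px (np.int64(338), np.int64(365)) [-11.9  70.2]
136 309 336 mark [-29.4  64.9] [-17.5  64.9] needle px (np.int64(321), np.int64(365)) [-15.2  65.6]
148 310 336 mark [-29.   59.9] [-17.4  59.9] needle px (np.int64(321), np.int64(330)) [-22.2  60.9]
160 310 336 mark [-29.1  54.9] [-17.4  54.8] needle px (np.int64(321), np.int64(330)) [-22.2  56.2]
172 310 336 mark [-29.1  49.7] [-17.4  49.7] needle px (np.int64(321), np.int64(330)) [-22.2  51.4]
184 310 336 mark [-29.2  44.5] [-17.4  44.4] needle px (np.int64(321), np.int64(340)) [-20.2  46.4]
196 310 336 mark [-29.3  39.1] [-17.3  39.1] needle px (np.int64(321), np.int64(330)) [-22.2  41.5]
208 310 336 mark [-29.3  33.7] [-17.3  33.7] needle px (np.int64(321), np.int64(330)) [-22.2  36.4]
220 311 336 mark [-29.   28.2] [-17.3  28.2] needle px (np.int64(321), np.int64(330)) [-22.2  31.2]
232 311 336 mark [-29.   22.6] [-17.2  22.6] needle px (np.int64(322), np.int64(330)) [-22.  26.]
```

View pics/w14.png

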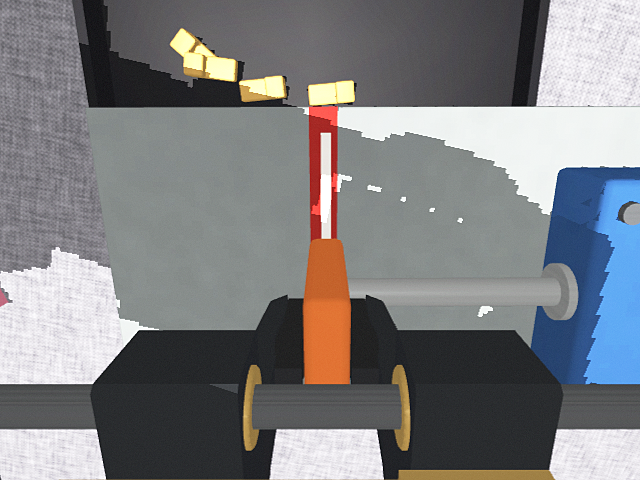

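The needle (u 321 to 330) lies over the red mark (310 to 336), about 1.1 mm short of its centre. A small correction:

Emit:
jog_arm([
  {"fingers":3,"slide":[0,-0.1,0],"twist":[0,0,0]},
  {"fingers":3,"slide":[0,-0.18,0],"twist":[0,0,0]},
  {"fingers":3,"slide":[0,-0.18,0],"twist":[0,0,0]},
  {"fingers":3,"slide":[0,-0.18,0],"twist":[0,0,0]},
  {"fingers":3,"slide":[0,-0.18,0],"twist":[0,0,0]},
  {"fingers":3,"slide":[0,-0.18,0],"twist":[0,0,0]},
  {"fingers":3,"slide":[0,-0.18,0],"twist":[0,0,0]},
  {"fingers":3,"slide":[0,-0.18,0],"twist":[0,0,0]},
])

```text
clock: 18.65
ee_pos: [0.5628, 0.0382, 0.0306]
tcp_rot: [0.629, 0.778, 0.002, 0.002]
wrist_force: [6.9, 2.8, -2.5]
opening: 0.154
```

```bash
python3 meas.py w15
python3 - <<'E'
from h import *
a=snap('side','side15'); b=load('w15t')
cv2.imwrite('pics/last.png',np.vstack([cv2.resize(b['img'][90:390,200:600],(600,450))[:300],cv2.resize(a['img'][140:400,130:580],(600,300))]))
show()
E
```

```text
t 18.65 p [562.8  38.2  30.6] yaw 102.12 z [ 0.006  0.001 -1.   ] F [ 6.9  2.8 -2.5] op 13.5 jig [-23.8  -0.1]
112 312 339 mark [-29.   74.7] [-17.3  74.6] needle px (np.int64(301), np.int64(368)) [-19.7  74.7]
124 312 338 mark [-29.   69.8] [-17.6  69.8] needle px (np.int64(340), np.int64(367)) [-12.1  70.2]
136 312 338 mark [-29.1  64.9] [-17.6  64.9] needle px (np.int64(321), np.int64(367)) [-15.8  65.6]
148 312 338 mark [-29.1  59.9] [-17.6  59.9] needle px (np.int64(321), np.int64(330)) [-23.2  60.9]
160 312 338 mark [-29.2  54.9] [-17.5  54.8] needle px (np.int64(321), np.int64(330)) [-23.2  56.2]
172 312 338 mark [-29.2  49.7] [-17.5  49.7] needle px (np.int64(321), np.int64(330)) [-23.2  51.4]
184 312 338 mark [-29.3  44.5] [-17.5  44.4] needle px (np.int64(320), np.int64(367)) [-15.8  46.4]
196 313 338 mark [-28.9  39.1] [-17.4  39.1] needle px (np.int64(320), np.int64(330)) [-23.4  41.5]
208 313 338 mark [-29.   33.7] [-17.4  33.7] needle px (np.int64(321), np.int64(330)) [-23.3  36.4]
220 313 338 mark [-29.1  28.2] [-17.4  28.2] needle px (np.int64(321), np.int64(330)) [-23.3  31.2]
232 313 338 mark [-29.1  22.6] [-17.3  22.6] needle px (np.int64(322), np.int64(330)) [-23.1  26. ]
t 18.8 p [562.8  38.2  30.5] yaw 102.12 z [ 0.006  0.001 -1.   ] F [ 8.   2.1 -3.4] op 13.9 jig [-23.8  -0.1]
```

View pics/last.png

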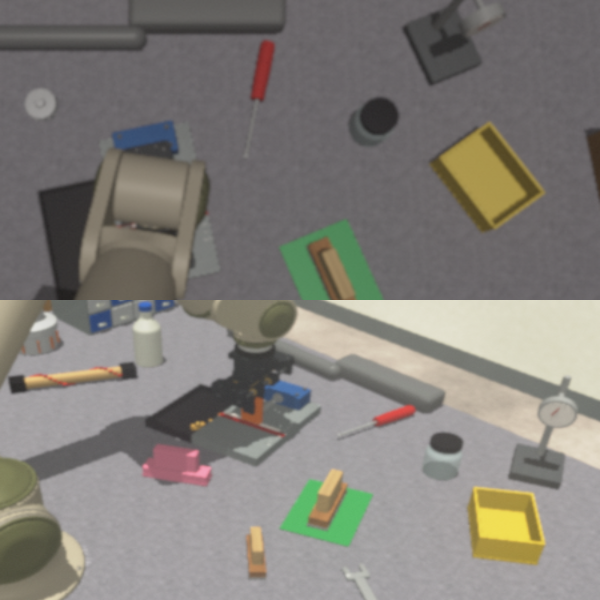

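View pics/w15.png

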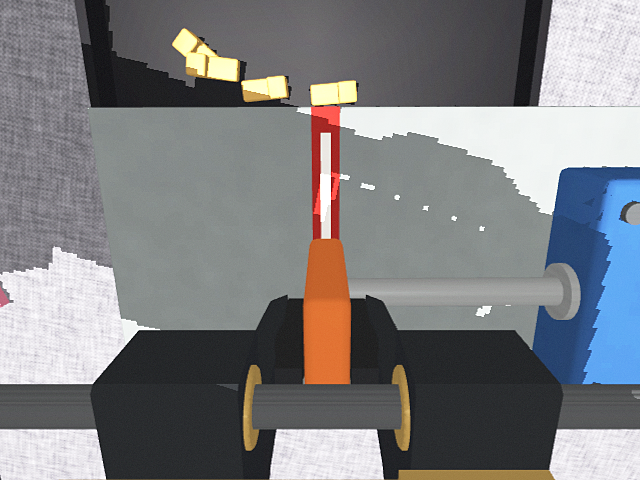

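The needle (321 to 330) is centred on the mark (312 to 338). One last look at the chip heights, then I hand in.

Run:
```python
from h import *
s=load('w15')
for uv in [(185,42),(212,68),(265,90),(325,93),(348,92)]:
    p=dep(s,*uv);print(uv,tojig(p).round(1),round(p[2]*1000,1))
from cell import env
print(env.job_done()); show()
```

```text
(185, 42) [-81.3 102.5] 16.3
(212, 68) [-71.2  92.6] 15.1
(265, 90) [-24.   75.7] 211.1
(325, 93) [-23.2  82.6] 10.4
(348, 92) [-13.4  82.8] 16.4
the job is handed in; nothing more can be done
None
the job is handed in; nothing more can be done
```

The job is handed in at about 18.8 s, with the arm still holding the slide at the red mark. No verdict comes back.

- **Chips:** I swept them off the plate with the large wooden scraper while the slide was home, and the gripper did not touch them. The last wrist picture shows the plate clear and all four chips in the tray. Four spot heights on three of them read 10–16 mm, below the plate top. The fifth, aimed at another chip, gave an impossible 211 mm, so I went by the picture for that one.
- **Scraper:** It stands back on its green mat, parallel to it. The last side view still shows it there, and I saw nothing else on the bench moved.
- **Slide:** I gripped the fin with 50 N and pulled it out. The needle measured x = −23.2 mm against −23.3 mm for the middle of the mark, well inside its 12 mm width. The wrist force was about 8 N and the gripper opening 13.5–13.9 mm on the 14 mm fin.
- **Disagreement found:** The real fingertips sit about 33.5 mm short of the reported tool point. The wrist depth pictures all showed this, and the side view agreed. The scraper was therefore held only by the top few millimetres of its rib. My first try at the fin closed just above it without moving anything, and I re-gripped lower.

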